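# Load a label roll on the dispenser's spindle

## Robot

A 6-joint arm with a two-finger parallel gripper is mounted at the origin on the work surface. World frame = base frame: x ahead of the robot, y to its left, z up, the work surface at z = 0. Lengths are in m, angles in rad, forces in N, time in s.
With the tool pointing down it reaches from about 0.375 to 0.825 m from the base axis. Payload 5.5 kg.
Tool frame: the origin (TCP) lies at the very end of the fingers, on their centre line; the grasp point (between the pads) lies 19 mm behind it; z points along the fingers, x is the direction in which the jaws open and shut, and the axes are right-handed (so a half turn about z gives the same grasp; the last joint's range is limited). The gripper opens to 85 mm and grips with 20 to 120 N. Pads are 22 mm wide; open, the fingers measure 114 mm over their backs; the gripper's body (76 mm by 85 mm) begins 54 mm behind the grasp point. The pads swing forward as they close: fully open they stand 13 mm farther back than shut.
Start: joints at [-1.246, 0.314, -0.047, 1.21, 0, 1.571], TCP at [0.191, -0.569, 0.231] pointing down, gripper open.
Joint ranges: [-2.67, 2.67], [-0.69, 1.73], [-1.03, 1.25], [-2.08, 2.16], [-1.42, 1.45], [-3.14, 3.14]. Speed limits (rad/s): [2.39, 2.39, 3.01, 3.14, 3.14, 3.14].

## Interface

Orientations are given as a unit quaternion [x, y, z, w].
In Python, from station import monitor, viewer, close_job, nets gives the robot as it stands.
- The arm moves only by the tool carry_out, never from a script. Its argument "rows" is a list that holds one entry, the list of rows, each a list of 5 numbers: the shift along the world's x, y, z in cm, then the turn about the world's z in degrees, then the closure, from 0 (fully open) to 1 (shut). A call has 1 to 8 rows; each row shifts and turns the pose as measured when the row begins; what a row does not reach is not made up. A row lasts 1/10 s, in which the tool goes at most 50 mm and 8.59 degrees, less where a joint would pass 70% of its speed; a pose out of reach is approached as far as the arm can. A call is refused whole if a number of a shift passes 5 or a number of a turn 8.59, either way. A call with a gripper value outside its range is refused whole. The fingers move at their own pace and stop on an object; "force" is the grip in N (left out, the last holds). Time passes only in rows, so rows that do not move let the fingers close. It gives the time, the measured TCP pose, the force and the opening at its end, in the units of the state.
- monitor.sense(): the state, without advancing time (a new reading comes with each control period).
- viewer.read_camera(name): name is "scene" or "top"; returns (picture, depth): 400x640x3 uint8, red, green, blue; 400x640 float32, m along the optical axis (not along the pixel's ray), 0 where there is no reading.
- viewer.get_calibration(name): a dict with "fx", "fy", "cx", "cy" (pixels), "pose" (4x4, takes a point from camera to world coordinates). Camera axes: x right, y down, z forward; pixel columns grow to the right and rows downward; lengths in m; the calibration is good to about 2 mm. A picture is of the moment at which its call begins. get_calibration takes no time and is no camera call.
- close_job(): hands the job in, once; it reports no verdict.
Trained networks look in the newest picture that a camera, given by its name, has taken for a name from the list of things; names that differ only in an ending like _2 or _b are one class to them, and where a whole thing is asked for, a point or a joint stands for the part that bears it (a point fixed in the world has none). Each returns a list of dicts, best first, with "score" (0 to 1); they miss things now and then, are a little off and sometimes report something else, mostly with a low value. They report only what shows in the picture. A call takes as long as a camera call.
- nets.search_frame(camera, label): "bbox" ([left, top, width, height] as shares, 0 to 1, of the picture: columns of its width, rows of its height, round what is visible of it).
- nets.masks_of(camera, label): "mask" (400x640 bool, what is visible of it) and "bbox" ([left, top, width, height] as shares, 0 to 1, of the picture: columns of its width, rows of its height, round what is visible of it).
The state is a dict: "t": time; "qpos": joint angles; "dq": joint speeds; "effort": joint torques, N m; "position": TCP position; "orientation": TCP orientation; "contact_force": force on the tool from outside, world axes, zero at the start; "torque": the same for the moment, N m; "finger_gap": finger opening in m.
Only numpy, scipy, OpenCV 4.12 (cv2) and the standard library are available. Lean on these libraries where they do the work, as an engineer would, in place of code of your own. Each camera call takes 0.05 s, during which the arm holds its last target.

## Task

Load the wide label roll on the dispenser: take the empty spindle out of its notches by its grip, feel its rod gently through the core adapter (stuck off-centre in the core) of the roll lying in its trough until the roll is nearly up against the spindle's collar, and carry the roll over on the spindle without touching the roll with the gripper or arm. Lay the spindle back level in both notches the way round it was, grip on the same side, and let go; leave the narrow roll and everything else where it is.

Things in the scene. Friction and masses are not known exactly. Their poses are not given: they have to be found in the camera images.
- dispenser: Fixed grey sheet-steel label dispenser, 150 mm deep (x), 94 mm wide (y). Origin: on the bench, under the middle of the spindle's seat. Front (peel plate) at -x, z up. Two upright cheeks, 6 mm thick, centred at y = -44 and +44 mm (82 mm clear between them); over x = -30..30 mm they rise to 87 mm above the bench, elsewhere to 40 mm.
- seat (a point): Point on the dispenser, 66 mm above its origin, midway between the cheeks: middle of the axis of the seated spindle, which runs along y. Axes as dispenser. Each cheek has an open-topped notch at x = 0: 25 mm wide, floor 55 mm above the bench, mouth flared above 75 mm to about 45 mm.
- spindle: Spindle, loose, 0.10 to 0.16 kg, 176 mm long. Origin: on the axis, mid-grip; x along the axis from grip to tip. Black grip, 24 x 24 mm square, x = -30..30 mm; then aluminium rod, 22 mm diameter; black collar disc, 36 mm diameter, x = 47..51 mm. Starts seated: grip outside the -y cheek, tip to the dispenser's +y. In a gripper it may sag a little at the tip.
- spindle_tip (a point): Centre of the spindle's free end, at x = 146 mm of the spindle; axes as spindle. The end is cut square, its edge bevelled by 1.2 mm. Seated, the spindle's origin lies at y = -82 mm from seat: the cheeks then stand at x = 35..41 and 123..129 mm of the spindle, with 5 mm of end play one way and 6 mm the other (grip or collar meets the cheek).
- wide_roll: The roll to load: white labels, 84 mm diameter, 65 mm wide overall, 0.23 to 0.39 kg, loose, lying on its rim, bore level. Origin: its centre, 55.5 mm above the bench as it lies; x along the bore (ends alike). In its 40 mm core a 31 mm grey flanged plastic adapter, stuck against the wall at any clock angle: its bore (25 mm, right through) is parallel to x but 4.5 mm off the origin, this pose does not tell which way.
- narrow_roll: The other roll, not wanted: same diameter and bore but only 39 mm wide, lying in the other trough. Origin at its centre, x along the bore.
- trough_a: Fixed plywood trough, the wide roll in it (a push of over about 3 N beside the bore can tip or shift the roll): base 84 mm along x (the direction of the bore) by 90 mm along y; shallow V floor; at each end, x = -39 and +39 mm, a 6 mm thick end board whose top is 27 mm above the bench. Origin: on the bench under the middle. The two troughs look alike and may stand in either order.
- trough_b: The same trough, for the narrow roll.
- empty_core: Bystander: bare brown cardboard core standing upright, 45 mm diameter, 60 mm high. Origin at the centre of its foot.
- bolt: Bystander: steel hex bolt lying flat, 56 mm long, 13 mm high at the head. Origin under its middle on the bench, x along the shank away from the head.
- marker: Bystander: marker pen lying, 130 mm long, 18 mm thick. Origin under its middle, x along it.
- tape_measure: Bystander: grey tape measure, 68 x 34 x 66 mm. Origin at the centre of its foot.
- packing_tape: Bystander: roll of brown packing tape lying flat, 104 mm diameter, 48 mm high. Origin at the centre of its foot.
- cutter: Bystander: grey box cutter lying flat, 145 mm long, 26 mm wide, 14 mm high. Origin under its middle, x along it.

How it is judged:
By the outcome, as a careful person would: the job done as asked, in the order asked, and still so for the second after the job is handed in, with the robot touching nothing.
It also fails if it takes over 51 s, if anything falls off the work surface, if the arm or the gripper's body presses on something with over 40 N, if the wrist force passes 120 N, or if a joint passes its speed limit or range.

## Working session

There is one attempt and no reset: what is moved stays moved. The work goes in short steps, Python scripts to look and compute and a tool call to move; the robot and the scene stay as the last step left them, time stands still between calls to the robot, and variables do not carry over. Pictures are saved under pics/ and viewed, and the job is handed in when it is done.

Besides the shell and the picture viewer there is one more tool, called as name([rows], argument=value, ...), one row to a line, values as JSON. carry_out: Moves the arm, as the interface text tells. Its arguments: {"type":"object","properties":{"rows":{"type":"array","items":{"type":"array","items":{"type":"array","items":{"type":"number"}}}},"force":{"type":"number"}},"required":["rows"]}

```bash
mkdir -p pics; ls; python3 - <<'E'
from station import monitor, viewer, nets
import cv2
s=monitor.sense(); print({k:s[k] for k in s})
for c in ("scene","top"):
    p,d=viewer.read_camera(c); cv2.imwrite(f"pics/{c}0.png",p[:,:,::-1])
    import numpy as np
    k=viewer.get_calibration(c); print(c,k)
    np.savez(f"{c}0.npz",p=p,d=d)
E
```

```text
pics
{'t': 0.0, 'qpos': array([-1.24602656e+00,  3.14247437e-01, -4.80900768e-02,  1.21017889e+00,
       -2.33760401e-05,  1.57077508e+00]), 'dq': array([ 0.00129534,  0.0003003 ,  0.00153461, -0.00119329,  0.00022556,
        0.00134622]), 'effort': array([-2.06581150e-03, -5.39587784e+01,  3.39750552e+01,  1.92230777e-02,
       -1.35241489e-04, -7.67775305e-06]), 'position': array([ 0.19126293, -0.56809022,  0.23041689]), 'orientation': array([ 8.12129847e-01, -5.83476111e-01, -7.05273015e-04, -4.92335346e-04]), 'contact_force': array([-0.52574682,  0.17841223, -1.15695206]), 'torque': array([ 0.03151445, -0.02307184,  0.0055754 ]), 'finger_gap': 0.085951474295303}
scene {'fx': 446.36581831226795, 'fy': 446.36581831226795, 'cx': 320.2683516911159, 'cy': 202.34824813317604, 'pose': array([[-0.8150085 ,  0.4805865 , -0.32372483,  0.90208506],
       [ 0.57944417,  0.67823216, -0.45193539,  0.62105638],
       [ 0.00236655, -0.55591165, -0.83123802,  0.93561123],
       [ 0.        ,  0.        ,  0.        ,  1.        ]])}
top {'fx': 418.07627339366877, 'fy': 418.07627339366877, 'cx': 322.4767999566152, 'cy': 199.20667632899307, 'pose': array([[ 0.00463237, -0.98291363,  0.18400905,  0.39935236],
       [-0.99991952, -0.00237969,  0.01246118,  0.13852749],
       [-0.01181038, -0.18405197, -0.98284556,  0.95002839],
       [ 0.        ,  0.        ,  0.        ,  1.        ]])}
```

View pics/scene0.png

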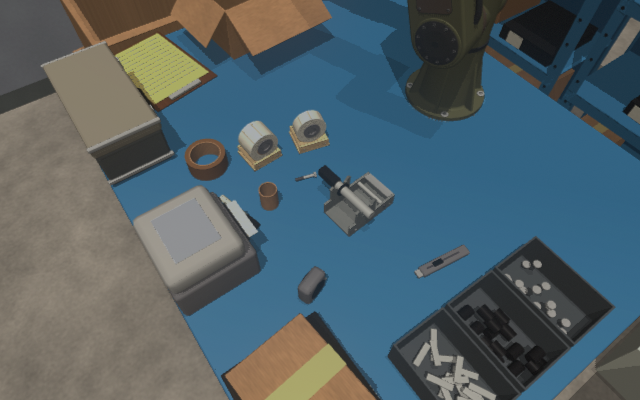

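View pics/top0.png

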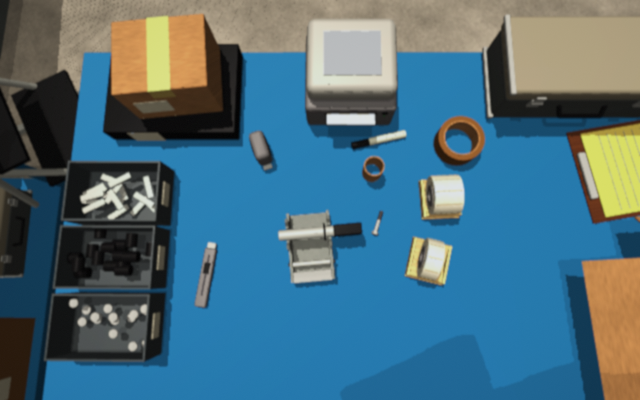

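```bash
cat > h.py <<'E'
import numpy as np, cv2
from station import monitor, viewer, nets
def cloud(c,d):
    k=viewer.get_calibration(c); v,u=np.mgrid[0:400,0:640]
    P=np.stack([(u-k['cx'])/k['fx']*d,(v-k['cy'])/k['fy']*d,d],-1)
    W=P@k['pose'][:3,:3].T+k['pose'][:3,3]; W[d<=0]=np.nan
    return W
def proj(c,X):
    k=viewer.get_calibration(c); T=np.linalg.inv(k['pose']); X=np.atleast_2d(X)
    p=X@T[:3,:3].T+T[:3,3]; return np.stack([p[:,0]/p[:,2]*k['fx']+k['cx'],p[:,1]/p[:,2]*k['fy']+k['cy']],-1)
E
python3 - <<'E'
from h import *
for c in("top","scene"):
    p,d=viewer.read_camera(c); W=cloud(c,d)
    np.savez(f"{c}1.npz",p=p,d=d)
    print(c,'bench z',np.nanmedian(W[280:300,380:400,2]) if c=="top" else np.nanmedian(W[230:240,420:440,2]))
    for n in ["dispenser","spindle","wide_roll","narrow_roll","trough_a","empty_core","bolt","marker","tape_measure","packing_tape","cutter"]:
        r=nets.masks_of(c,n)
        for q in r[:3]:
            m=q['mask']; pts=W[m]; pts=pts[~np.isnan(pts[:,0])]
            np.save(f"m_{c}_{n}_{r.index(q) if False else [id(a) for a in r].index(id(q))}.npy",m)
            vv,uu=np.nonzero(m)
            print(c,n,round(q['score'],2),m.sum(),'px',uu.mean().round(),vv.mean().round(),'lo',np.percentile(pts,2,axis=0).round(3),'hi',np.percentile(pts,98,axis=0).round(3)) if len(pts) else print(n,q['score'],'none')
E
```

```text
top bench z -5.524185705807483e-05
top spindle 0.77 893 px 321.0 232.0 lo [0.479 0.072 0.067] hi [0.51  0.238 0.081]
top wide_roll 0.87 1440 px 444.0 195.0 lo [ 0.536 -0.143  0.021] hi [ 0.615 -0.081  0.099]
top narrow_roll 0.88 950 px 431.0 259.0 lo [ 0.401 -0.109  0.018] hi [ 0.479 -0.054  0.099]
top narrow_roll 0.27 1409 px 444.0 195.0 lo [ 0.536 -0.142  0.026] hi [ 0.615 -0.08   0.099]
top trough_a 0.65 704 px 426.0 263.0 lo [ 0.389 -0.127  0.006] hi [ 0.484 -0.034  0.03 ]
top trough_a 0.61 423 px 430.0 205.0 lo [ 0.533 -0.153  0.002] hi [ 0.615 -0.071  0.034]
top empty_core 0.51 362 px 373.0 169.0 lo [ 0.618  0.015 -0.001] hi [0.663 0.06  0.062]
top bolt 0.42 123 px 377.0 224.0 lo [ 0.495  0.015 -0.001] hi [0.546 0.038 0.014]
top marker 0.57 364 px 379.0 139.0 lo [ 0.7   -0.039  0.009] hi [0.735 0.079 0.02 ]
top marker 0.37 1534 px 459.0 141.0 lo [ 0.658 -0.209 -0.001] hi [ 0.756 -0.11   0.051]
top tape_measure 0.71 599 px 260.0 149.0 lo [0.652 0.269 0.001] hi [0.724 0.318 0.068]
top cutter 0.95 770 px 205.0 276.0 lo [0.337 0.392 0.005] hi [0.47  0.427 0.019]
scene bench z -0.00
[... 734 characters left out ...]
 trough_a 0.43 49 px 305.0 177.0 lo [0.502 0.019 0.001] hi [0.549 0.038 0.012]
scene empty_core 0.81 464 px 268.0 195.0 lo [0.622 0.017 0.   ] hi [0.664 0.062 0.06 ]
scene bolt 0.22 1029 px 257.0 140.0 lo [ 0.545 -0.138  0.026] hi [ 0.621 -0.078  0.097]
scene marker 0.63 139 px 243.0 213.0 lo [ 0.699 -0.036  0.002] hi [0.739 0.099 0.087]
scene tape_measure 0.77 695 px 311.0 285.0 lo [0.661 0.276 0.009] hi [0.724 0.318 0.067]
scene packing_tape 0.97 1250 px 206.0 159.0 lo [ 0.666 -0.206 -0.001] hi [ 0.761 -0.107  0.049]
scene packing_tape 0.17 2360 px 358.0 203.0 lo [ 0.394  0.131 -0.002] hi [0.544 0.231 0.08 ]
scene cutter 0.73 640 px 442.0 261.0 lo [0.343 0.394 0.003] hi [0.473 0.43  0.017]
```

```bash
python3 - <<'E'
import cv2
a=cv2.imread('pics/scene0.png')[90:250,180:420]; cv2.imwrite('pics/s0c.png',cv2.resize(a,None,fx=3.3,fy=3.3,interpolation=cv2.INTER_CUBIC))
a=cv2.imread('pics/top0.png')[110:300,270:500]; cv2.imwrite('pics/t0c.png',cv2.resize(a,None,fx=3.1,fy=3.1,interpolation=cv2.INTER_CUBIC))
E
```

```text
(no output)
```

View pics/s0c.png

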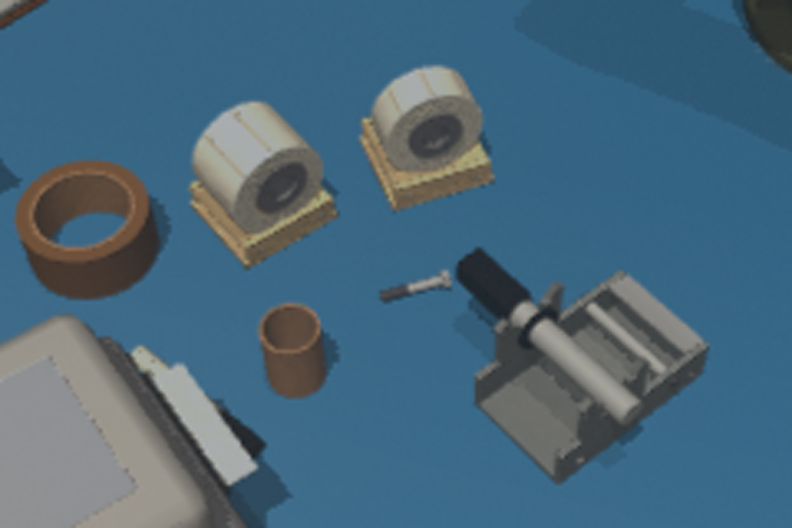

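View pics/t0c.png

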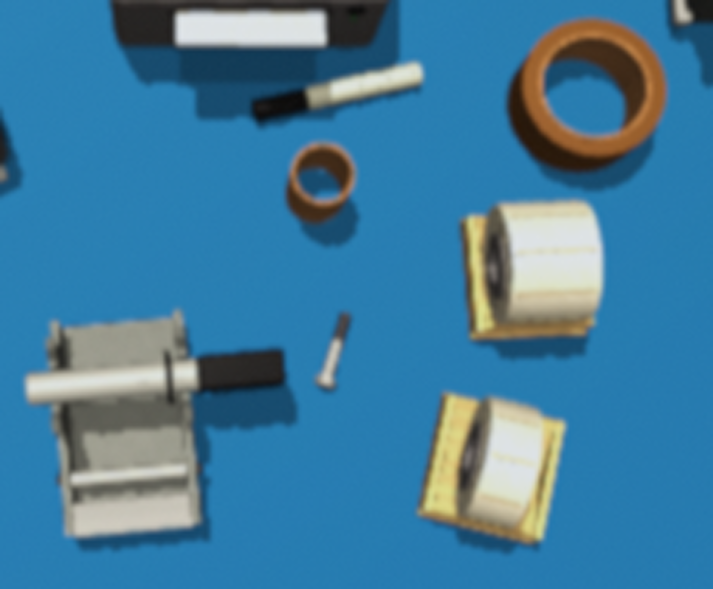

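```bash
cat > fit.py <<'E'
from h import *
from scipy.optimize import least_squares
def cyl(pts,r,zc,x0):
    # params cx,cy? axis: through (cx,0) dir yaw ; fit lateral offset & yaw
    def res(p):
        a=p[1]; n=np.array([np.cos(a),np.sin(a)]) # normal (lateral) dir; axis along (-sin,cos)
        lat=(pts[:,:2]@n)-p[0]
        return np.hypot(lat,pts[:,2]-p[2])-r
    s=least_squares(res,[x0,0,zc],loss='soft_l1',f_scale=0.001)
    return s.x,np.abs(s.fun).mean() if False else np.sqrt(np.mean(s.fun**2))
E
python3 - <<'E'
from fit import *
for c in("top","scene"):
    z=np.load(f"{c}1.npz"); W=cloud(c,z['d'])
    m=np.load(f"m_{c}_wide_roll_0.npy"); m=cv2.erode(m.astype(np.uint8),np.ones((3,3)))>0
    P=W[m]; P=P[~np.isnan(P[:,0])&(P[:,2]>0.05)]
    # exclude end face: use only y< -0.085
    Q=P[P[:,1]<-0.083]
    p,e=cyl(Q,0.042,0.0555,0.58); a=p[1]; print(c,'wide lat',p,'rms',e)
    ax=np.array([-np.sin(a),np.cos(a)]); t=P[:,:2]@ax; print('axial range',np.percentile(t,[0,1,5,95,99,100]))
    m=np.load(f"m_{c}_spindle_0.npy"); m=cv2.erode(m.astype(np.uint8),np.ones((3,3)))>0
    P=W[m]; P=P[~np.isnan(P[:,0])&(P[:,2]>0.06)]
    Q=P[P[:,1]>0.16]
    p,e=cyl(Q,0.011,0.066,0.49); a=p[1]; print(c,'spindle',p,'rms',e)
    ax=np.array([-np.sin(a),np.cos(a)]);t=P[:,:2]@ax; print('axial',np.percentile(t,[0,1,5,95,99,100]), 'z top',np.percentile(P[:,2],[50,95]))
    u=W[np.load(f"m_{c}_spindle_0.npy")]; t=u[:,:2]@ax; print('full',np.nanmin(t),np.nanmax(t))
z=np.load("scene1.npz"); a=z['p'][110:175,225:295,::-1]; cv2.imwrite('pics/roll.png',cv2.resize(a,None,fx=8,fy=8,interpolation=cv2.INTER_NEAREST))
z=np.load("top1.npz"); a=z['p'][170:225,415:475,::-1]; cv2.imwrite('pics/rollt.png',cv2.resize(a,None,fx=8,fy=8,interpolation=cv2.INTER_NEAREST))
E
```

```text
top wide lat [0.57480092 0.02598197 0.05556704] rms 0.0029760391795593906
axial range [-0.15732626 -0.15510696 -0.15258096 -0.0967431  -0.09532112 -0.09451305]
top spindle [0.50851547 0.1039718  0.0661332 ] rms 0.0013895577772777069
axial [0.01781902 0.02013255 0.02622198 0.17796201 0.18511278 0.1870824 ] z top [0.07685666 0.08048186]
full 0.015394282252514184 0.19070622363923467
scene wide lat [ 0.5801352  -0.00747066  0.05302597] rms 0.003980374314431142
axial range [-0.13148793 -0.12987645 -0.12589473 -0.07445884 -0.07341545 -0.07165526]
scene spindle [0.51069265 0.10924276 0.06401562] rms 0.0017695722958106562
axial [0.01907645 0.02169835 0.02660076 0.18293402 0.18931899 0.19035833] z top [0.07422238 0.07865265]
full -0.02971973218880026 0.19101714174566703
```

View pics/roll.png

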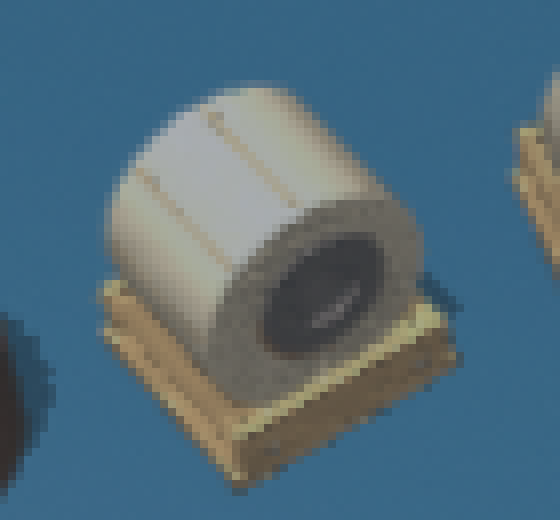

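View pics/rollt.png

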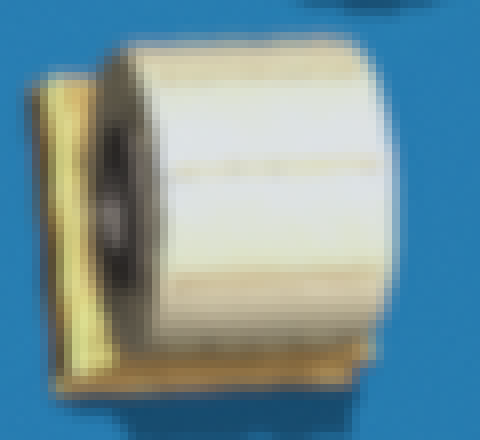

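```bash
python3 - <<'E'
from fit import *
np.set_printoptions(precision=4,suppress=True)
for c in("top","scene"):
    z=np.load(f"{c}1.npz"); W=cloud(c,z['d'])
    m=np.load(f"m_{c}_wide_roll_0.npy"); m=cv2.erode(m.astype(np.uint8),np.ones((5,5)))>0
    for ylo,yhi in((-.14,-.088),(-.13,-.09)):
      P=W[m]; P=P[~np.isnan(P[:,0])&(P[:,2]>0.065)]
      Q=P[(P[:,1]<yhi)&(P[:,1]>ylo)]
      p,e=cyl(Q,0.042,0.0555,0.58); a=p[1]; print(c,len(Q),'wide',p,e, 'x at y=-.11',(p[0]+.11*np.sin(a))/np.cos(a))
    # z and x profile
    vs=range(172,222,4) if c=="top" else []
    for v in vs: print(v,W[v,444],W[v,435,2],W[v,455,2])
    # trough: points with z in .02-.03
    m=np.zeros((400,640),bool); m[170:225,415:475]=1
    if c=="scene": m[:]=0;m[110:175,225:295]=1
    P=W[m]; P=P[(P[:,2]>.022)&(P[:,2]<.031)]; print('board tops',len(P),P.min(0),P.max(0))
    if c=="scene":
        # end face plane
        mm=np.load("m_scene_wide_roll_0.npy"); mm=cv2.erode(mm.astype(np.uint8),np.ones((3,3)))>0
        P=W[mm]; P=P[(P[:,1]>-.088)&(P[:,2]>.02)&(P[:,2]<.085)]
        r=least_squares(lambda q:P[:,1]-(q[0]+q[1]*(P[:,0]-.58)+q[2]*(P[:,2]-.055)),[-.08,0,0],loss='soft_l1',f_scale=.001); print('face',len(P),r.x,np.sqrt(np.mean(r.fun**2)))
E
```

```text
top 854 wide [0.5719 0.0463 0.0556] 0.0012511170832711033 x at y=-.11 0.5776519987173879
top 676 wide [0.5714 0.0503 0.0556] 0.0012372027766441888 x at y=-.11 0.5776459726341111
172 [ 0.6428 -0.133  -0.0013] -0.0008948394314352015 -0.00030497579567878574
176 [ 0.6139 -0.1101  0.0773] 0.0723627213107283 0.07766534799555569
180 [ 0.6019 -0.1058  0.0909] 0.08994736781928991 0.08966763041552528
184 [ 0.5919 -0.1037  0.0969] 0.0955746237924231 0.09365779268254726
188 [ 0.5834 -0.1032  0.0969] 0.09613207045138317 0.09665632090996079
192 [ 0.5747 -0.1026  0.0979] 0.09947279059486036 0.09869569611718376
196 [ 0.5665 -0.1025  0.0968] 0.09560243639084842 0.09342198161422166
200 [ 0.5586 -0.1029  0.0937] 0.09220190687164564 0.09426519254261834
204 [ 0.5511 -0.104   0.0885] 0.08651341868701423 0.08643285142298884
208 [ 0.5437 -0.1053  0.0823] 0.08249752268813648 0.0789056994478361
212 [ 0.5375 -0.109   0.0677] 0.06940971053890133 0.06572211979957865
216 [ 0.5356 -0.1214  0.022 ] 0.024501191233968433 0.007982672060869223
220 [ 0.5294 -0.1267  0.0013] 0.0008112456140780822 0.00047070271113203166
board tops 234 [ 0.5332 -0.1578  0.0221] [ 0.6172 -0.0705  0.0309]
scene 332 wide [0.5774 0.0153 0.0533] 0.0015163172921502308 x at y=-.11 0.5791529067011809
scene 310 wide [0.5762 0.0253 0.0532] 0.0014758943085927162 x at y=-.11 0.5791827819770805
board tops 216 [ 0.4624 -0.1526  0.0221] [ 0.6795 -0.0675  0.0307]
face 375 [-0.0812  0.0272  0.0036] 0.002226737588735973
```

```bash
python3 - <<'E'
from fit import *
np.set_printoptions(precision=4,suppress=True)
# average several frames for noise
n=6
for c in("top","scene"):
    ds=[];ps=[]
    for i in range(4):
        p,d=viewer.read_camera(c); ds.append(d); ps.append(p.astype(float))
    d=np.median(ds,0); p=np.mean(ps,0); np.savez(f"{c}2.npz",p=p,d=d)
    W=cloud(c,d)
    m=np.zeros((400,640),bool)
    if c=="top": m[170:225,415:475]=1
    else: m[110:175,225:295]=1
    P=W[m]; Q=P[(P[:,2]>.018)&(P[:,2]<.031)&(P[:,1]>-.083)&(P[:,1]<-.06)&(P[:,0]>.53)&(P[:,0]<.63)]
    # outer (max-y) edge per x bin
    xs=[];ys=[]
    for x0 in np.arange(.535,.62,.006):
        q=Q[(Q[:,0]>=x0)&(Q[:,0]<x0+.006)]
        if len(q)>=1: xs.append(x0+.003); ys.append(q[:,1].max())
    f=np.polyfit(xs,ys,1); print(c,len(Q),'board outer edge slope',f[0],'y at .578',np.polyval(f,.578), 'mean-fit slope',np.polyfit(Q[:,0],Q[:,1],1)[0], 'x range',Q[:,0].min(),Q[:,0].max())
    mm=np.load(f"m_{c}_wide_roll_0.npy"); mm=cv2.erode(mm.astype(np.uint8),np.ones((5,5)))>0
    P=W[mm]; P=P[~np.isnan(P[:,0])&(P[:,2]>0.065)]; Q=P[(P[:,1]<-.088)&(P[:,1]>-.135)]
    p_,e=cyl(Q,0.042,0.0555,0.58); a=p_[1]; print(c,'wide',p_,e,'x at y=-.11',(p_[0]+.11*np.sin(a))/np.cos(a))
    # rgb edge of yellow board in gray: upscale
    mm=np.load(f"m_{c}_spindle_0.npy"); mm=cv2.erode(mm.astype(np.uint8),np.ones((3,3)))>0
    P=W[mm]; P=P[~np.isnan(P[:,0])&(P[:,2]>0.06)]; Q=P[(P[:,1]>.16)&(P[:,1]<.235)]
    p_,e=cyl(Q,0.011,0.066,0.49); print(c,'sp',p_,e)
E
```

```text
top 181 board outer edge slope 0.050600913221824244 y at .578 -0.07252386517306052 mean-fit slope 0.01966744761221378 x range 0.533234750852476 0.6178350362635342
top wide [0.5717 0.048  0.0556] 0.0007243173553064308 x at y=-.11 0.5775977155586459
top sp [0.5057 0.0867 0.0661] 0.0006934924581814215
scene 164 board outer edge slope 0.028844813802184215 y at .578 -0.07054497452272104 mean-fit slope 0.006371876661152597 x range 0.5353804922596166 0.6198263597147705
scene wide [0.5747 0.035  0.0534] 0.0008244063992009307 x at y=-.11 0.5789056398246973
scene sp [0.5078 0.0923 0.0643] 0.0007628679995962503
```

```bash
python3 - <<'E'
from fit import *
z=np.load("scene2.npz"); img=z['p'].astype(np.float32)
a=0.04; c0=np.array([.5779,-.0805,.0534]); S=10 # px per mm
r=np.arange(-50,50,0.15)/1000
ex=np.array([np.cos(a),np.sin(a),0])
# looking at face from +y: right = -x
U,V=np.meshgrid(r,r)
X=c0-U[...,None]*ex-V[...,None]*np.array([0,0,1.])
uv=proj("scene",X.reshape(-1,3)).reshape(len(r),len(r),2).astype(np.float32)
o=cv2.remap(img,uv[...,0],uv[...,1],cv2.INTER_CUBIC)
o=np.clip(o*1.6,0,255).astype(np.uint8)[:,:,::-1].copy()
o=cv2.resize(o,(600,600)); k=6
cv2.circle(o,(300,300),42*k,(0,255,0),1);cv2.circle(o,(300,300),20*k,(0,255,0),1)
for t in range(0,101,10): cv2.putText(o,str(t-50),(t*k,595),0,.35,(255,255,255),1);cv2.putText(o,str(50-t),(0,t*k+4),0,.35,(255,255,255),1)
cv2.imwrite('pics/face1.png',o)
E
```

```text
(no output)
```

View pics/face1.png

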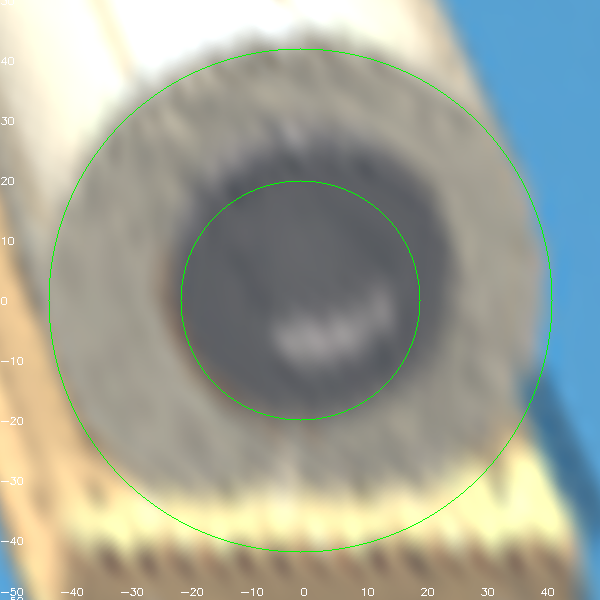

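```bash
python3 - <<'E'
from fit import *
z=np.load("scene2.npz"); img=z['p'].astype(np.float32); W=cloud("scene",z['d'])
g=img.sum(2)/3
a=0.04; ex=np.array([np.cos(a),np.sin(a),0]); ny=np.array([-np.sin(a),np.cos(a),0]); c0=np.array([.5779,-.0805,.0534])
D=W-c0; U=-(D@ex)*1e3; V=D[...,2]*1e3; N=(D@ny)*1e3
R=np.hypot(U,V)
near=(np.abs(N)<6)
fl=near&(np.hypot(U-1,V-4)>15)&(np.hypot(U-1,V-4)<20)
pa=near&(R>29)&(R<38)&(V>-25)&(V<30)
print('flange N',fl.sum(),N[fl].mean(),N[fl].std(),'paper',pa.sum(),N[pa].mean(),N[pa].std())
A=np.c_[np.ones(pa.sum()),U[pa],V[pa]]; q,*_=np.linalg.lstsq(A,N[pa],rcond=None); print('paper plane',q); print('flange resid',(N[fl]-np.c_[np.ones(fl.sum()),U[fl],V[fl]]@q).mean())
# bore depth
bo=(np.hypot(U-1,V-4)<40)
# rectify & fit dark disc
r=np.arange(-50,50,0.25)/1000; UU,VV=np.meshgrid(r,r)
X=c0-UU[...,None]*ex-VV[...,None]*np.array([0,0,1.])
uv=proj("scene",X.reshape(-1,3)).reshape(400,400,2).astype(np.float32)
o=cv2.remap(g,uv[...,0],uv[...,1],cv2.INTER_LINEAR)
n=cv2.remap(N.astype(np.float32),uv[...,0],uv[...,1],cv2.INTER_NEAREST)
for th in (65,72,78,84):
    m=((o<th)&(np.hypot(UU,VV)<.032)).astype(np.uint8)
    m=cv2.morphologyEx(m,cv2.MORPH_CLOSE,cv2.getStructuringElement(cv2.MORPH_ELLIPSE,(45,45)))
    cs,_=cv2.findContours(m,0,1); cc=max(cs,key=cv2.contourArea); (e,ax,an)=cv2.fitEllipse(cc)
    print(th,'U',(e[0]-200)*.25,'Vup',-(e[1]-200)*.25,'axes mm',np.array(ax)*.25,an)
print('int profile V', [int(o[200-4*v,200+8]) for v in range(-30,40,3)])
print('depth N profile at U=2 from V=-16', [round(float(n[200-4*v,208]),1) for v in range(-20,30,2)])
b=np.clip((o-40)*5,0,255).astype(np.uint8); cv2.imwrite('pics/face2.png',cv2.resize(b[80:320,80:320],(600,600)))
dn=np.clip((-n)*4+60,0,255).astype(np.uint8); cv2.imwrite('pics/face2d.png',cv2.resize(dn[80:320,80:320],(600,600)))
E
```

```text
flange N 50 1.2946281138161222 0.6856768174042951 paper 106 -1.3747007243201625 0.8210303045874683
paper plane [-1.32599922 -0.0127502  -0.00744056]
flange resid 2.6796458869006354
65 U 1.6916351318359375 Vup 3.590801239013672 axes mm [40.28093338 44.04237747] 62.365543365478516
72 U 1.82818603515625 Vup 3.209278106689453 axes mm [44.02256775 46.98426437] 61.201541900634766
78 U 1.8045578002929688 Vup 3.1515350341796875 axes mm [46.97924423 48.66890335] 58.44900131225586
84 U 1.7722969055175781 Vup 3.1290016174316406 axes mm [50.01665115 50.50142288] 176.27684020996094
int profile V [100, 94, 87, 77, 67, 62, 69, 83, 93, 76, 67, 64, 64, 64, 63, 62, 61, 61, 68, 80, 91, 97, 92, 96]
depth N profile at U=2 from V=-16 [1.2, 1.2, 0.5, 0.5, 1.6, 1.6, -2.2, -2.2, -5.6, -5.6, -6.9, -6.9, -11.8, -11.8, -10.7, -10.7, -13.9, -13.9, 2.6, 1.9, 1.0, 1.0, 0.7, 0.7, -1.1]
```

View pics/face2.png

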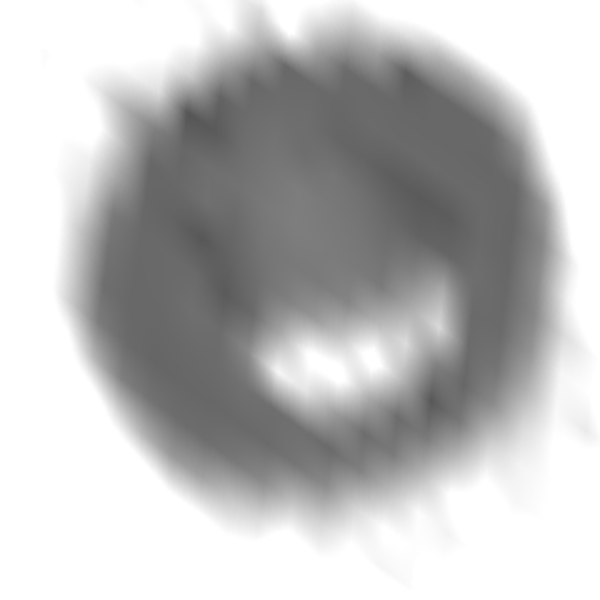

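View pics/face2d.png

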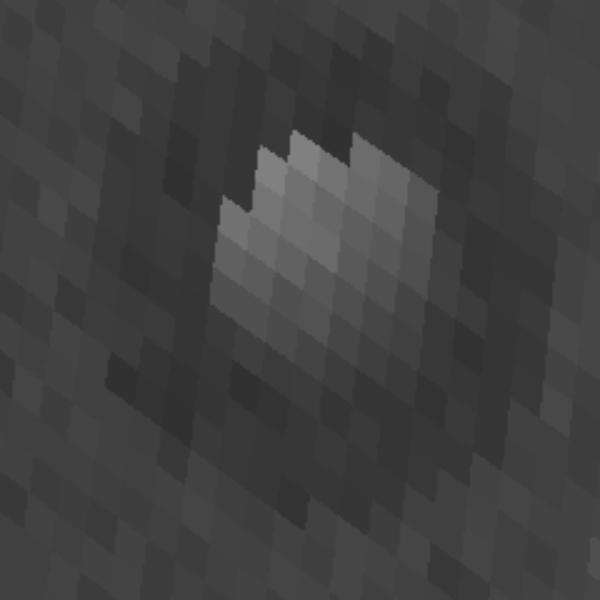

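```bash
python3 - <<'E'
from fit import *
np.set_printoptions(precision=4,suppress=True)
for c in("top","scene"):
    z=np.load(f"{c}2.npz"); W=cloud(c,z['d']); img=z['p']
    m0=np.load(f"m_{c}_spindle_0.npy"); m=cv2.erode(m0.astype(np.uint8),np.ones((3,3)))>0
    P=W[m]; P=P[~np.isnan(P[:,0])&(P[:,2]>0.06)]; Q=P[(P[:,1]>.16)&(P[:,1]<.235)]
    p,e=cyl(Q,0.011,0.066,0.49); 
    # all-in fit of grip top (flat) midline by x,y line: use mean lateral
    G=P[(P[:,1]<.12)]
    f=np.polyfit(G[:,1],G[:,0],1); print(c,'rod',p,'x at y=.1/.2',[(p[0]-y*np.sin(p[1]))/np.cos(p[1]) for y in(.1,.2)],'grip mean',G.mean(0),'slope',f[0])
    al=.09; ax=np.array([-np.sin(al),np.cos(al)])
    Pa=W[m0]; Pa=Pa[(Pa[:,2]>.055)]; t=Pa[:,:2]@ax; print(' t range',np.percentile(t,[0,.5,99.5,100]),'mid grip from tip',t.max()-.146,'from butt',t.min()+.03)
    # collar: dark; print cheeks tops: z .083-.09
    mm=np.zeros((400,640),bool)
    if c=="top": mm[200:290,275:345]=1
    else: mm[160:240,320:400]=1
    C=W[mm]; C=C[(C[:,2]>.081)&(C[:,2]<.09)]
    print(' tops',len(C)); 
    for s in((.1,.16),(.19,.26)):
        q=C[(C[:,1]>s[0])&(C[:,1]<s[1])]; print('   ',len(q), q.mean(0) if len(q) else '', (q.min(0),q.max(0)) if len(q) else '')
    # side boards 40mm
    C=W[mm]; C=C[(C[:,2]>.034)&(C[:,2]<.042)]
    for s in((.1,.16),(.2,.26)):
        q=C[(C[:,1]>s[0])&(C[:,1]<s[1])]
        if len(q)>8: f=np.polyfit(q[:,0],q[:,1],1); print('   40mm',len(q),'slope',f[0],'y mean',q.mean(0))
E
```

```text
top rod [0.5057 0.0867 0.0661] x at y=.1/.2 [np.float64(0.4989318343713939), np.float64(0.49024497570681774)] grip mean [0.4989 0.0948 0.078 ] slope -0.06428411864506878
 t range [0.0225 0.0235 0.1956 0.1976] mid grip from tip 0.05157636486508407 from butt 0.05247455910445476
 tops 88
    52 [0.4956 0.1393 0.0838] (array([0.4654, 0.1315, 0.081 ]), array([0.5283, 0.1482, 0.0872]))
    36 [0.4878 0.223  0.0842] (array([0.4569, 0.218 , 0.0818]), array([0.5195, 0.2279, 0.0875]))
   40mm 262 slope -0.046660945055210325 y mean [0.4254 0.14   0.0393]
   40mm 184 slope 0.13644442730254705 y mean [0.4307 0.2146 0.0393]
scene rod [0.5078 0.0923 0.0643] x at y=.1/.2 [np.float64(0.5007314042121311), np.float64(0.4914743111230649)] grip mean [0.5057 0.0975 0.0742] slope -0.033929574256248915
 t range [0.024  0.0256 0.1994 0.1997] mid grip from tip 0.053743151277069634 from butt 0.053997906103042365
 tops 40
    23 [0.4969 0.1404 0.0826] (array([0.4696, 0.1329, 0.0812]), array([0.5252, 0.1499, 0.0858]))
    17 [0.4921 0.2256 0.0836] (array([0.461 , 0.2209, 0.0815]), array([0.5189, 0.23  , 0.0868]))
   40mm 173 slope -0.005225215002328997 y mean [0.4438 0.1402 0.0378]
   40mm 157 slope 0.14646473751184394 y mean [0.4436 0.2189 0.0377]
```

carry_out([
  [[2.5, 4, 0, 5, 0], [2.5, 4, 0, 5, 0], [2.5, 4, 0, 5, 0], [2.5, 4, 0, 5, 0], [2.5, 4, 0, 5, 0], [2.5, 4, 0, 5, 0], [2.5, 4, 0, 5, 0], [2.5, 4, 0, 5, 0]],
])

```text
t: 2.5
position: [0.3938, -0.2424, 0.2312]
orientation: [0.965, -0.263, 0.003, 0.001]
contact_force: [0.7, -0.9, -0.3]
finger_gap: 0.0853
```

carry_out([
  [[1.6, 4.5, -0.5, 5, 0], [1.6, 4.5, -0.5, 5, 0], [1.6, 4.5, -0.5, 5, 0], [1.6, 4.5, -0.5, 5, 0], [1.6, 4.5, -0.5, 5, 0], [1.6, 4.5, -1.5, 5, 0], [0.9, 4, -2, 5, 0], [0, 2, -2, 0.6, 0]],
])

```text
t: 3.3
position: [0.5071, 0.103, 0.1549]
orientation: [0.998, 0.061, 0.011, -0.001]
contact_force: [-0.2, -0.1, 0.2]
finger_gap: 0.0855
```

```bash
cat > st.py <<'E'
from h import *
def st():
    s=monitor.sense(); q=s['orientation']; from scipy.spatial.transform import Rotation as R
    M=R.from_quat(q).as_matrix(); print('t',round(s['t'],2),'pos mm',(s['position']*1e3).round(2),'head',np.degrees(np.arctan2(M[1,0],M[0,0])).round(2),'zaxis',M[:,2].round(4),'F',s['contact_force'].round(2),'T',s['torque'].round(3),'gap',round(s['finger_gap']*1e3,2),'q',s['qpos'].round(2))
    return s
if __name__=="__main__": st()
E
python3 st.py
```

```text
t 3.3 pos mm [507.08 102.96 154.91] head 6.95 zaxis [ 0.0213  0.0032 -0.9998] F [-0.24 -0.07  0.23] T [-0.049  0.025  0.047] gap 85.54 q [ 0.2   0.19 -0.39  0.97 -0.    1.65]
```

carry_out([
  [[-0.7, -0.6, -3, -1.8, 0], [0, 0, -3, 0, 0], [0, 0, 0, 0, 0]],
])

```text
t: 3.6
position: [0.4989, 0.1012, 0.0913]
orientation: [0.999, 0.048, 0.01, -0.001]
contact_force: [-0.2, -0.2, -0.4]
finger_gap: 0.0857
```

```bash
python3 st.py; python3 - <<'E'
from h import *
for c in("scene","top"):
    p,d=viewer.read_camera(c); a=p[130:260,270:420] if c=="scene" else p[180:290,270:400]
    cv2.imwrite(f'pics/{c}3.png',cv2.resize(a[:,:,::-1],None,fx=5,fy=5)[:600,:800])
E
```

```text
t 3.6 pos mm [498.9  101.21  91.33] head 5.53 zaxis [ 0.0198  0.0031 -0.9998] F [-0.24 -0.21 -0.38] T [0.001 0.065 0.013] gap 85.74 q [ 0.2   0.23 -0.49  0.82 -0.    1.67]
```

View pics/top3.png

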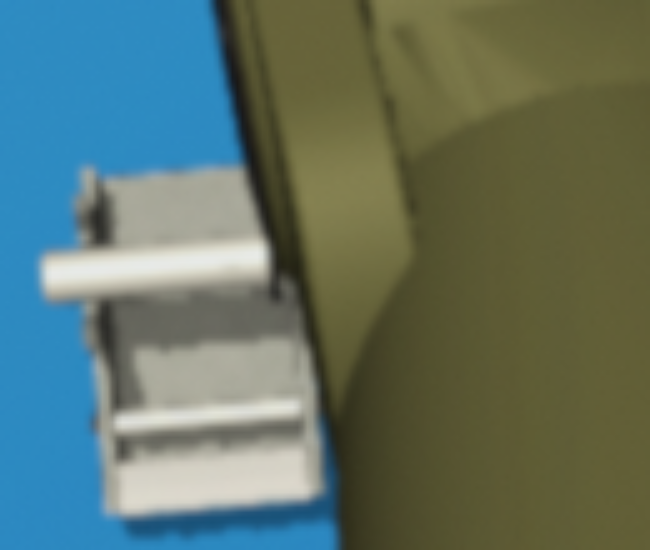

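View pics/scene3.png

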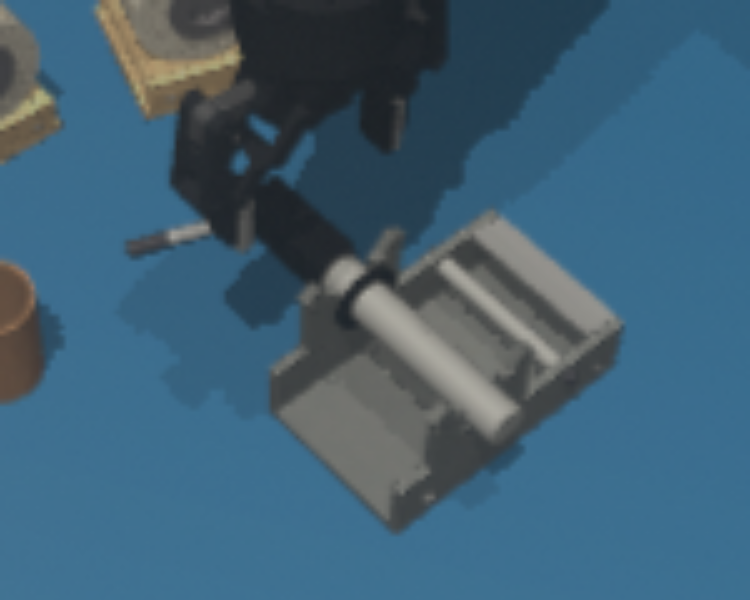

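carry_out([
  [[0, -0.45, -2, -0.3, 0], [0, 0, -1.5, 0, 0], [0, 0, -0.5, 0, 0], [0, 0, 0, 0, 0]],
])

```text
t: 4.1
position: [0.5083, 0.0968, 0.0619]
orientation: [0.999, 0.044, 0.019, -0.002]
contact_force: [0.0, 0.0, 0.8]
finger_gap: 0.0857
```

```bash
python3 st.py
```

```text
t 4.1 pos mm [508.33  96.77  61.9 ] head 5.07 zaxis [ 0.0368  0.0059 -0.9993] F [0.04 0.04 0.84] T [ 0.021  0.05  -0.003] gap 85.74 q [ 0.19  0.27 -0.53  0.74 -0.    1.67]
```

carry_out([
  [[-0.8, 0, 0, 0, 0], [0, 0, 0, 0, 0], [0, 0, 0, 0, 0]],
])

```text
t: 4.4
position: [0.502, 0.0969, 0.0653]
orientation: [0.999, 0.044, 0.021, -0.002]
contact_force: [1.0, 0.1, 0.4]
finger_gap: 0.0856
```

```bash
python3 st.py
```

```text
t 4.4 pos mm [502.03  96.93  65.32] head 5.03 zaxis [ 0.0415  0.0068 -0.9991] F [0.99 0.12 0.4 ] T [0.005 0.077 0.041] gap 85.58 q [ 0.19  0.25 -0.54  0.74 -0.    1.67]
```

carry_out([
  [[0, 0, 0, 0, 0], [0, 0, 0, 0, 0], [0, 0, 0, 0, 0], [0, 0, 0, 0, 0]],
])

```text
t: 4.8
position: [0.5027, 0.0972, 0.0664]
orientation: [0.999, 0.044, 0.022, -0.003]
contact_force: [-0.1, 0.4, -0.0]
finger_gap: 0.0854
```

```bash
python3 st.py
```

```text
t 4.8 pos mm [502.7   97.19  66.41] head 5.05 zaxis [ 0.0432  0.0071 -0.999 ] F [-0.11  0.38 -0.01] T [-0.03   0.012  0.001] gap 85.4 q [ 0.19  0.25 -0.54  0.74 -0.    1.67]
```

carry_out([
  [[-0.3, 0, -1, 0, 0], [-0.2, 0, -1, 0, 0], [-0.2, 0, -0.5, 0, 0], [-0.1, 0, 0, 0, 0]],
])

```text
t: 5.2
position: [0.4933, 0.097, 0.0384]
orientation: [0.999, 0.044, 0.021, -0.002]
contact_force: [0.9, 0.3, 0.1]
finger_gap: 0.0857
```

```bash
python3 st.py
```

```text
t 5.2 pos mm [493.28  97.04  38.39] head 5.05 zaxis [ 0.0417  0.0068 -0.9991] F [0.9  0.3  0.09] T [0.073 0.079 0.011] gap 85.66 q [ 0.2   0.27 -0.59  0.67 -0.    1.68]
```

carry_out([
  [[0.4, 0, 0.5, 0, 0], [0.3, 0, 0.2, 0, 0], [0, 0, 0, 0, 0]],
])

```text
t: 5.5
position: [0.5005, 0.097, 0.0457]
orientation: [0.999, 0.044, 0.021, -0.002]
contact_force: [0.3, 0.1, 0.3]
finger_gap: 0.0856
```

```bash
python3 st.py
```

```text
t 5.5 pos mm [500.52  97.    45.74] head 5.05 zaxis [ 0.041   0.0066 -0.9991] F [0.32 0.14 0.27] T [ 0.001 -0.024 -0.022] gap 85.62 q [ 0.19  0.27 -0.57  0.69 -0.    1.67]
```

carry_out([
  [[0, 0, 0, 0, 1], [0, 0, 0, 0, 1], [0, 0, 0, 0, 1], [0, 0, 0, 0, 1], [0, 0, 0, 0, 1]],
], force=60)

```text
t: 6.0
position: [0.5018, 0.0972, 0.0468]
orientation: [0.999, 0.044, 0.022, -0.003]
contact_force: [-0.4, -0.4, 0.7]
finger_gap: 0.0232
```

```bash
python3 st.py
```

```text
t 6.0 pos mm [501.77  97.19  46.76] head 5.05 zaxis [ 0.0432  0.0071 -0.999 ] F [-0.36 -0.41  0.7 ] T [0.021 0.059 0.043] gap 23.19 q [ 0.19  0.27 -0.57  0.69 -0.    1.67]
```

carry_out([
  [[0, 0, 0, 0, 1], [0, 0, 0.5, 0, 1], [0, 0, 1, 0, 1], [0, 0, 1.5, 0, 1], [0, 0, 2, 0, 1], [0, 0, 2.5, 0, 1], [0, 0, 2.5, 0, 1], [0, 0, 2, 0, 1]],
], force=110)

```text
t: 6.8
position: [0.4969, 0.0961, 0.1705]
orientation: [0.999, 0.044, 0.018, -0.002]
contact_force: [0.6, -0.3, -1.8]
finger_gap: 0.0226
```

```bash
python3 st.py;
```

```text
t 6.8 pos mm [496.91  96.05 170.52] head 5.05 zaxis [ 0.0349  0.0047 -0.9994] F [ 0.59 -0.33 -1.83] T [-0.104  0.033 -0.019] gap 22.57 q [ 0.19  0.14 -0.41  0.99 -0.    1.67]
```

carry_out([
  [[0.5, -3, 0, 0, 1], [1, -4.5, 0, 0, 1], [1, -4.7, 0, 0, 1], [1, -4.7, 0, -0.5, 1], [1, -4.7, 0, -0.5, 1], [1, -4.7, 0, -0.5, 1], [1, -4.7, 0, -0.5, 1], [1, -4.7, 0, -0.5, 1]],
])

```text
t: 7.6
position: [0.575, -0.2679, 0.1823]
orientation: [0.999, 0.028, 0.024, -0.002]
contact_force: [0.8, 0.9, -1.4]
finger_gap: 0.0223
```

```bash
python3 st.py;
```

```text
t 7.6 pos mm [ 575.03 -267.95  182.33] head 3.16 zaxis [ 0.0481  0.0052 -0.9988] F [ 0.82  0.87 -1.39] T [-0.046 -0.016 -0.043] gap 22.32 q [-0.45  0.36 -0.09  1.08  0.03  1.07]
```

carry_out([
  [[0.6, -4, -1, -0.8, 1], [0.4, -2, -2, 0, 1], [0, 0, -1, 0, 1], [0, 0, 0, 0, 1], [0, 0, 0, 0, 1]],
])

```text
t: 8.1
position: [0.5851, -0.3375, 0.1438]
orientation: [1.0, 0.016, 0.025, -0.0]
contact_force: [0.1, 0.2, -2.5]
finger_gap: 0.0225
```

```bash
python3 st.py;python3 - <<'E'
from h import *
for c in("scene","top"):
    ds=[];ps=[]
    for i in range(3):
        p,d=viewer.read_camera(c); ds.append(d); ps.append(p.astype(float))
    np.savez(f"{c}4.npz",p=np.mean(ps,0),d=np.median(ds,0))
    a=p[70:190,200:350] if c=="scene" else p[130:250,400:550]
    cv2.imwrite(f'pics/{c}4.png',cv2.resize(a[:,:,::-1],None,fx=5,fy=5))
E
```

```text
t 8.1 pos mm [ 585.07 -337.54  143.77] head 1.87 zaxis [ 0.0503  0.0014 -0.9987] F [ 0.09  0.19 -2.45] T [-0.086  0.068  0.025] gap 22.52 q [-0.54  0.46 -0.04  1.03  0.03  1.  ]
```

View pics/top4.png

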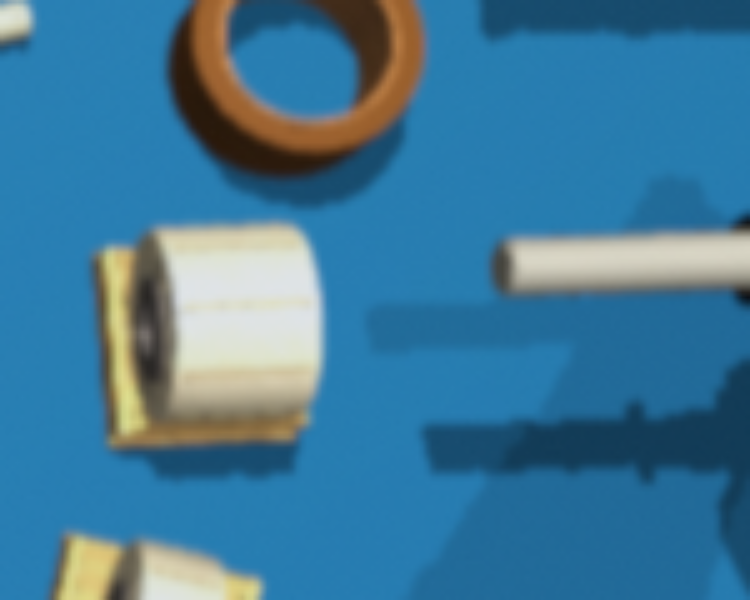

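View pics/scene4.png

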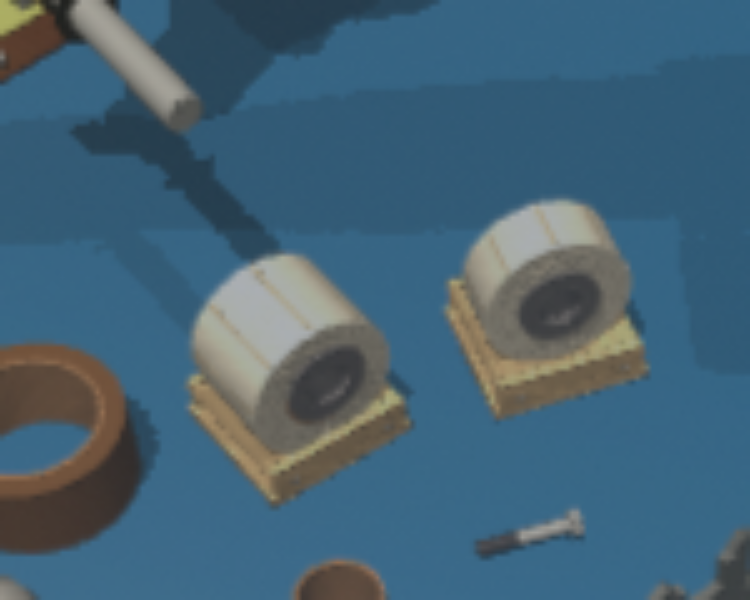

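```bash
cat > rod.py <<'E'
from fit import *
def rodfit(W,tcp,reg,r=.011,axlo=.055,axhi=.144,head=0.03):
    # select points near expected rod
    o=np.array([tcp[0],tcp[1],tcp[2]+.019]); a=np.radians(head)
    ax=np.array([-np.sin(a),np.cos(a),0]); D=W-o; t=D@ax; L=D-t[...,None]*ax
    m=(t>axlo)&(t<axhi)&(np.linalg.norm(L,axis=-1)<.026)
    m=cv2.erode(m.astype(np.uint8),np.ones((2,2)))>0
    P=W[m]; ym=o[1]+.1
    def res(p):
        d=np.array([p[2],1,p[3]]); d/=np.linalg.norm(d); c=np.array([p[0],ym,p[1]])
        E=P-c; return np.linalg.norm(E-np.outer(E@d,d),axis=1)-r
    s=least_squares(res,[o[0],o[2],ax[0],0],loss='soft_l1',f_scale=.001)
    J=s.jac; cov=np.linalg.inv(J.T@J)*np.mean(s.fun**2)
    T=(W-o)@ax; mm=(T>.1)&(T<.17)&(np.linalg.norm(L,axis=-1)<.02); 
    return s.x,ym,len(P),np.sqrt(np.mean(s.fun**2)),np.sqrt(np.diag(cov)),np.nanmax(T[mm]) if mm.any() else None
E
python3 - <<'E'
from rod import *
np.set_printoptions(precision=5,suppress=True)
tcp=[.58507,-.33754,.14377]
for c in("top","scene"):
    W=cloud(c,np.load(f"{c}4.npz")['d'])
    x,ym,n,e,sd,tm=rodfit(W,tcp,None,head=1.9)
    print(c,'x,z at y=%.3f'%ym,x[:2],'slopes dx/dy,dz/dy',x[2:],'sd',sd,n,e,'tip t',tm)
E
```

```text
top x,z at y=-0.238 [0.57988 0.16299] slopes dx/dy,dz/dy [-0.03791 -0.00514] sd [0.00008 0.00006 0.00335 0.00231] 472 0.0007900630024915637 tip t 0.14712518287925347
scene x,z at y=-0.238 [0.58067 0.16039] slopes dx/dy,dz/dy [-0.02782 -0.00301] sd [0.00018 0.00013 0.00708 0.00487] 179 0.0009347077373659104 tip t 0.14973510199083342
```

carry_out([
  [[0, 0, -2, 0.4, 1], [0, 0, -2, 0, 1], [0, 0, -2, 0, 1], [0, 0, -2, 0, 1], [0, 0, -1.2, 0, 1], [0, 0, -0.5, 0, 1], [0, 0, 0, 0, 1]],
])

```text
t: 9.1
position: [0.5889, -0.3361, 0.0493]
orientation: [0.999, 0.022, 0.029, 0.002]
contact_force: [0.0, -0.0, -1.4]
finger_gap: 0.0224
```

```bash
python3 st.py;
```

```text
t 9.1 pos mm [ 588.95 -336.11   49.29] head 2.57 zaxis [ 0.0586 -0.0028 -0.9983] F [ 0.04 -0.04 -1.38] T [-0.095  0.106 -0.018] gap 22.4 q [-0.53  0.53 -0.15  0.83  0.03  0.99]
```

carry_out([
  [[-0.1, 0.5, -0.3, -0.2, 1], [-0.1, 0.8, -0.3, 0, 1], [-0.05, 0.8, -0.1, 0, 1], [0, 0.2, 0, 0, 1], [0, 0, 0, 0, 1]],
])

```text
t: 9.6
position: [0.5881, -0.3115, 0.0451]
orientation: [0.999, 0.021, 0.031, 0.003]
contact_force: [0.2, -0.2, -1.4]
finger_gap: 0.0225
```

```bash
python3 - <<'E'
from st import *
from rod import *
np.set_printoptions(precision=5,suppress=True)
s=st()
for c in("top","scene"):
    ds=[];ps=[]
    for i in range(3):
        p,d=viewer.read_camera(c); ds.append(d); ps.append(p.astype(float))
    d=np.median(ds,0); W=cloud(c,d); np.savez(f"{c}5.npz",p=np.mean(ps,0),d=d)
    x,ym,n,e,sd,tm=rodfit(W,s['position'],None,head=2.4)
    print(c,'x,z at y=%.3f'%ym,x[:2],'slopes dx/dy,dz/dy',x[2:],'sd',sd,n,e,'tip t',tm,'tip x,z',x[0]+.046*x[2],x[1]+.046*x[3])
    mm=np.load(f"m_{c}_wide_roll_0.npy"); mm=cv2.erode(mm.astype(np.uint8),np.ones((5,5)))>0
    P=W[mm]; P=P[~np.isnan(P[:,0])&(P[:,2]>0.065)]; Q=P[(P[:,1]<-.088)&(P[:,1]>-.135)]
    p_,e=cyl(Q,0.042,0.0555,0.58); a=p_[1]; print(c,'wide',p_,e,'x at y=-.11',(p_[0]+.11*np.sin(a))/np.cos(a))
    a=p[70:190,200:350] if c=="scene" else p[130:250,400:550]
    cv2.imwrite(f'pics/{c}5.png',cv2.resize(a[:,:,::-1],None,fx=5,fy=5))
E
```

```text
t 9.6 pos mm [ 588.15 -311.51   45.12] head 2.4 zaxis [ 0.0627 -0.0049 -0.998 ] F [ 0.23 -0.21 -1.44] T [-0.066  0.015 -0.026] gap 22.5 q [-0.5   0.51 -0.2   0.8   0.03  1.03]
top x,z at y=-0.212 [0.58133 0.06307] slopes dx/dy,dz/dy [-0.04335 -0.00883] sd [0.0001  0.00007 0.00424 0.00299] 372 0.0008933059145718004 tip t 0.14712116294820404 tip x,z 0.579339176337775 0.0626686541758096
top wide [0.57158 0.04855 0.0555 ] 0.0009005112014714738 x at y=-.11 0.577599187947036
scene x,z at y=-0.212 [0.58242 0.06072] slopes dx/dy,dz/dy [-0.03284 -0.01298] sd [0.0002  0.00014 0.00835 0.00595] 164 0.0010098593798337765 tip t 0.14764803315885264 tip x,z 0.5809120878365611 0.060121345014880555
scene wide [0.57295 0.04747 0.0534 ] 0.0009924174357824405 x at y=-.11 0.5788174396759084
```

View pics/top5.png

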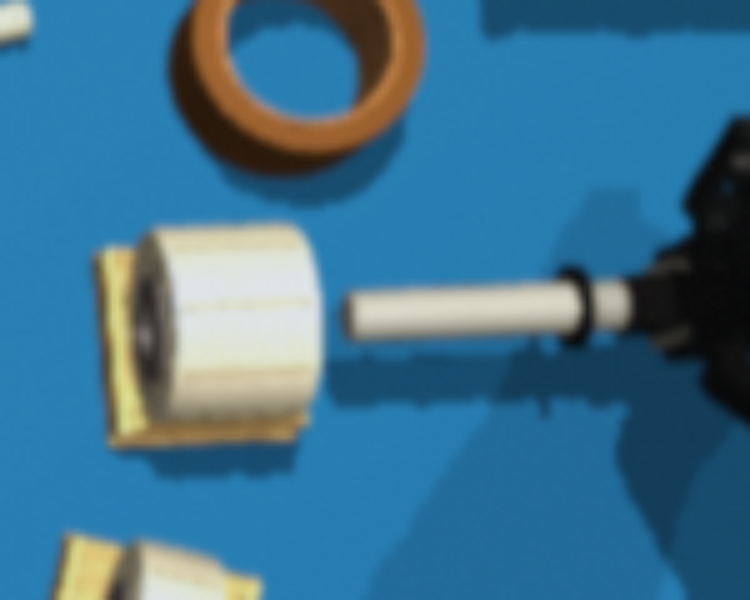

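carry_out([
  [[-0.08, 0, -0.2, 0.2, 1], [-0.04, 0, -0.12, 0, 1], [-0.02, 0, -0.03, 0, 1]],
])

```text
t: 10.2
position: [0.5864, -0.3129, 0.0409]
orientation: [0.999, 0.022, 0.031, 0.003]
contact_force: [0.5, 1.4, -1.0]
finger_gap: 0.0225
```

```bash
python3 st.py
```

```text
t 10.2 pos mm [ 586.44 -312.95   40.87] head 2.52 zaxis [ 0.0625 -0.0048 -0.998 ] F [ 0.49  1.42 -0.95] T [-0.057  0.081 -0.002] gap 22.47 q [-0.5   0.51 -0.21  0.79  0.03  1.02]
```

carry_out([
  [[0, 0.5, 0.08, 0, 1], [0, 0.6, 0.02, 0, 1], [-0.02, 0.2, -0.02, 0, 1]],
])

```text
t: 10.5
position: [0.5859, -0.2992, 0.0414]
orientation: [0.999, 0.021, 0.031, 0.003]
contact_force: [0.8, -0.8, -1.4]
finger_gap: 0.0226
```

```bash
python3 st.py
```

```text
t 10.5 pos mm [ 585.9  -299.16   41.39] head 2.47 zaxis [ 0.062  -0.0044 -0.9981] F [ 0.81 -0.83 -1.37] T [-0.059  0.077 -0.031] gap 22.63 q [-0.48  0.5  -0.22  0.79  0.03  1.04]
```

carry_out([
  [[0.05, 0, 0.07, 0, 1], [0, 0, 0, 0, 1]],
])

```text
t: 10.7
position: [0.5865, -0.2983, 0.0423]
orientation: [0.999, 0.022, 0.031, 0.003]
contact_force: [0.1, 0.1, -1.2]
finger_gap: 0.0223
```

```bash
cat > look.py <<'E'
import sys
from st import *
from rod import *
np.set_printoptions(precision=5,suppress=True)
s=st(); tag=sys.argv[1]
for c in("top","scene"):
    ds=[];ps=[]
    for i in range(4):
        p,d=viewer.read_camera(c); ds.append(d); ps.append(p.astype(float))
    d=np.median(ds,0); W=cloud(c,d); np.savez(f"{c}{tag}.npz",p=np.mean(ps,0),d=d)
    x,ym,n,e,sd,tm=rodfit(W,s['position'],None,head=2.4,axhi=.140)
    print(c,'x,z at y=%.3f'%ym,x[:2],'slopes',x[2:],'sd',sd,n,e,'tip t',tm,'tip x,z',x[0]+.046*x[2],x[1]+.046*x[3])
    mm=np.load(f"m_{c}_wide_roll_0.npy"); mm=cv2.erode(mm.astype(np.uint8),np.ones((5,5)))>0
    P=W[mm]; P=P[~np.isnan(P[:,0])&(P[:,2]>0.065)]; Q=P[(P[:,1]<-.088)&(P[:,1]>-.135)]
    p_,e=cyl(Q,0.042,0.0555,0.58); a=p_[1]; print(c,'wide',p_,e,'x at y=-.11',(p_[0]+.11*np.sin(a))/np.cos(a), 'at -.145',(p_[0]+.145*np.sin(a))/np.cos(a))
    a=p[70:190,200:350] if c=="scene" else p[130:250,400:550]
    cv2.imwrite(f'pics/{c}{tag}.png',cv2.resize(a[:,:,::-1],None,fx=5,fy=5))
E
python3 look.py 6
```

```text
t 10.7 pos mm [ 586.52 -298.35   42.31] head 2.53 zaxis [ 0.0621 -0.0044 -0.9981] F [ 0.12  0.06 -1.21] T [-0.03   0.062 -0.002] gap 22.28 q [-0.48  0.5  -0.22  0.79  0.03  1.04]
top x,z at y=-0.198 [0.57946 0.06019] slopes [-0.04604 -0.0079 ] sd [0.00008 0.00006 0.00345 0.00235] 353 0.0007050589712986621 tip t 0.14579461793885445 tip x,z 0.5773381342607051 0.05982332830753665
top wide [0.5723  0.04301 0.05566] 0.0007264166260794979 x at y=-.11 0.5775661058559696 at -.145 0.5790725201704577
scene x,z at y=-0.198 [0.58056 0.05766] slopes [-0.05653 -0.00227] sd [0.00018 0.00013 0.00888 0.00593] 143 0.0009086689124833992 tip t 0.13411919943282524 tip x,z 0.5779616493572853 0.05755739242992415
scene wide [0.5722  0.05371 0.05325] 0.0008975668229296219 x at y=-.11 0.5789450824649884 at -.145 0.5808268571825396
```

carry_out([
  [[0.08, 0.1, -0.02, 0, 1], [-0.02, 0.2, -0.03, 0, 1]],
])

```text
t: 11.3
position: [0.5869, -0.2958, 0.0415]
orientation: [0.999, 0.021, 0.031, 0.003]
contact_force: [-0.1, 0.1, -1.3]
finger_gap: 0.0227
```

```bash
python3 st.py
```

```text
t 11.3 pos mm [ 586.91 -295.82   41.5 ] head 2.47 zaxis [ 0.0618 -0.0043 -0.9981] F [-0.06  0.11 -1.32] T [-0.103  0.032  0.006] gap 22.67 q [-0.48  0.5  -0.22  0.79  0.02  1.05]
```

carry_out([
  [[0.04, 0.2, 0.06, 0, 1], [-0.02, 0.2, -0.01, 0, 1]],
])

```text
t: 11.5
position: [0.5871, -0.2915, 0.0419]
orientation: [0.999, 0.021, 0.031, 0.003]
contact_force: [0.4, -0.2, -1.5]
finger_gap: 0.0225
```

```bash
python3 st.py
```

```text
t 11.5 pos mm [ 587.11 -291.46   41.94] head 2.46 zaxis [ 0.0618 -0.0042 -0.9981] F [ 0.36 -0.17 -1.5 ] T [-0.096  0.099 -0.019] gap 22.45 q [-0.47  0.5  -0.23  0.79  0.02  1.06]
```

carry_out([
  [[-0.01, 0.2, 0.03, 0, 1], [-0.02, 0.15, -0.02, 0, 1]],
])

```text
t: 11.7
position: [0.5868, -0.2874, 0.0421]
orientation: [0.999, 0.022, 0.031, 0.003]
contact_force: [0.0, 0.8, -1.1]
finger_gap: 0.0224
```

```bash
python3 st.py
```

```text
t 11.7 pos mm [ 586.77 -287.39   42.08] head 2.48 zaxis [ 0.0617 -0.0041 -0.9981] F [ 0.04  0.77 -1.11] T [-0.067  0.068 -0.013] gap 22.43 q [-0.47  0.5  -0.23  0.78  0.02  1.06]
```

carry_out([
  [[-0.01, 0.25, 0.0, 0, 1], [-0.02, 0.2, -0.02, 0, 1]],
])

```text
t: 11.9
position: [0.5865, -0.2825, 0.0419]
orientation: [0.999, 0.022, 0.031, 0.003]
contact_force: [0.8, -1.0, -1.0]
finger_gap: 0.0224
```

```bash
python3 look.py 7
```

```text
t 11.9 pos mm [ 586.46 -282.49   41.93] head 2.48 zaxis [ 0.0618 -0.0041 -0.9981] F [ 0.81 -0.96 -1.02] T [-0.071  0.006  0.039] gap 22.41 q [-0.46  0.49 -0.24  0.78  0.02  1.07]
top x,z at y=-0.182 [0.57953 0.05977] slopes [-0.04368 -0.01473] sd [0.0001  0.00007 0.00449 0.00302] 312 0.0007398181659059868 tip t 0.1303155329022897 tip x,z 0.577525354961847 0.05909543171990987
top wide [0.57125 0.05082 0.05556] 0.0007377870782482329 x at y=-.11 0.577581679165392 at -.145 0.5793619995656634
scene x,z at y=-0.182 [0.5813  0.05737] slopes [-0.03941 -0.01531] sd [0.00028 0.00018 0.01377 0.00914] 110 0.0009079510544756042 tip t 0.11647903373101288 tip x,z 0.579490650419984 0.05666136756002744
scene wide [0.57249 0.05131 0.05336] 0.0008756641826772693 x at y=-.11 0.5788949143038239 at -.145 0.5806924837396793
```

View pics/top7.png

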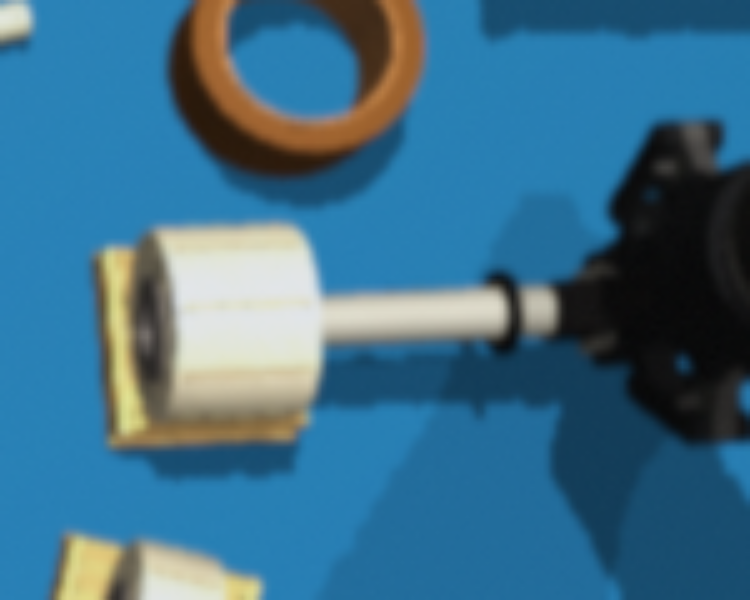

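carry_out([
  [[-0.02, 0.3, 0.06, 0.2, 1], [-0.03, 0.3, -0.02, 0, 1], [-0.03, 0.3, -0.02, 0, 1]],
])

```text
t: 12.6
position: [0.5856, -0.2738, 0.0421]
orientation: [0.999, 0.023, 0.031, 0.003]
contact_force: [0.3, 0.3, -2.0]
finger_gap: 0.0226
```

```bash
python3 st.py
```

```text
t 12.6 pos mm [ 585.63 -273.77   42.08] head 2.64 zaxis [ 0.0619 -0.0041 -0.9981] F [ 0.3   0.26 -2.04] T [-0.062  0.107 -0.036] gap 22.58 q [-0.45  0.48 -0.25  0.78  0.02  1.08]
```

carry_out([
  [[0.03, 0.3, 0.03, 0, 1], [-0.02, 0.4, -0.01, 0, 1], [-0.02, 0.4, -0.01, 0, 1]],
])

```text
t: 12.9
position: [0.5854, -0.2616, 0.0422]
orientation: [0.999, 0.023, 0.031, 0.003]
contact_force: [0.9, -0.3, -1.4]
finger_gap: 0.0227
```

```bash
python3 st.py
```

```text
t 12.9 pos mm [ 585.45 -261.62   42.21] head 2.65 zaxis [ 0.0618 -0.0039 -0.9981] F [ 0.85 -0.27 -1.37] T [-0.045  0.102  0.038] gap 22.66 q [-0.43  0.47 -0.27  0.77  0.02  1.09]
```

carry_out([
  [[0.0, 0.4, 0.02, 0, 1], [-0.02, 0.4, -0.01, 0, 1], [-0.02, 0.4, -0.01, 0, 1], [-0.02, 0.4, -0.01, 0, 1]],
])

```text
t: 13.3
position: [0.5848, -0.2439, 0.0422]
orientation: [0.999, 0.023, 0.031, 0.003]
contact_force: [0.2, 0.5, -0.7]
finger_gap: 0.0224
```

```bash
python3 st.py
```

```text
t 13.3 pos mm [ 584.82 -243.86   42.15] head 2.68 zaxis [ 0.0619 -0.0038 -0.9981] F [ 0.15  0.54 -0.67] T [-0.029  0.103 -0.016] gap 22.39 q [-0.41  0.46 -0.29  0.76  0.02  1.12]
```

carry_out([
  [[-0.0, 0.4, 0.02, 0, 1], [-0.02, 0.4, -0.01, 0, 1], [-0.02, 0.4, -0.01, 0, 1], [-0.02, 0.4, -0.01, 0, 1]],
])

```text
t: 13.7
position: [0.5842, -0.2264, 0.0421]
orientation: [0.999, 0.023, 0.031, 0.003]
contact_force: [-0.1, -0.3, 0.1]
finger_gap: 0.0226
```

```bash
python3 st.py; python3 look.py 8 | grep wide
```

```text
t 13.7 pos mm [ 584.2  -226.39   42.1 ] head 2.68 zaxis [ 0.062  -0.0038 -0.9981] F [-0.14 -0.28  0.08] T [-0.113  0.077 -0.029] gap 22.65 q [-0.38  0.45 -0.31  0.75  0.02  1.14]
top wide [0.5716  0.04878 0.05558] 0.0007410736146307855 x at y=-.11 0.577654913644212 at -.145 0.579363665974617
scene wide [0.57324 0.04572 0.05343] 0.0008470015276254389 x at y=-.11 0.5788760076298953 at -.145 0.5804772082422572
```

View pics/top8.png

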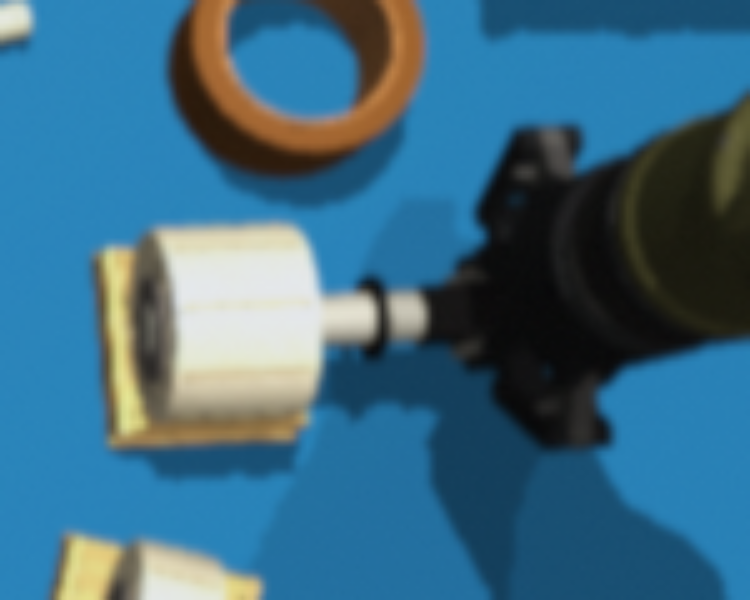

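View pics/scene8.png

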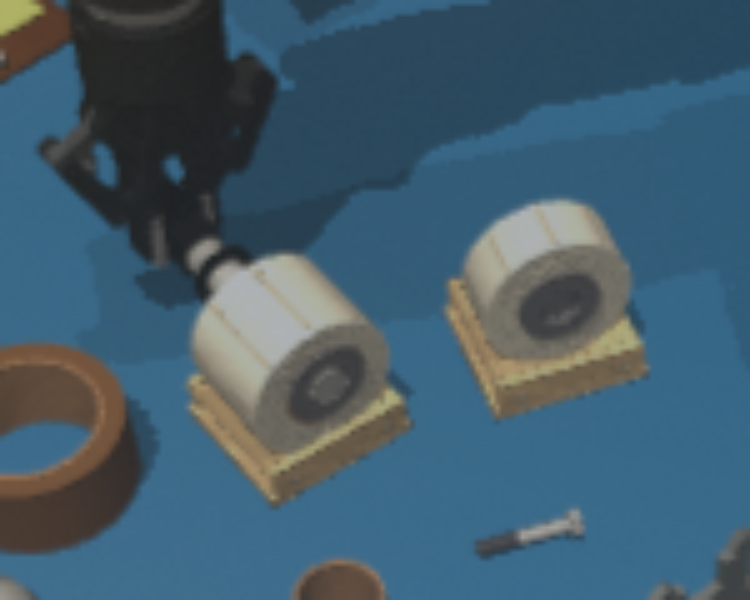

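carry_out([
  [[-0.0, 0.4, 0.02, 0, 1], [-0.02, 0.4, -0.01, 0, 1], [-0.02, 0.4, -0.01, 0, 1], [-0.02, 0.4, -0.01, 0, 1], [-0.02, 0.3, -0.01, 0, 1]],
])

```text
t: 14.6
position: [0.5833, -0.2068, 0.0418]
orientation: [0.999, 0.023, 0.031, 0.003]
contact_force: [0.5, -0.9, -1.4]
finger_gap: 0.0222
```

```bash
python3 look.py 9 | grep -v "slopes"; python3 - <<'E'
import cv2,numpy as np
a=np.load('top9.npz')['p'][170:225,420:490,::-1].astype(np.uint8); cv2.imwrite('pics/top9c.png',cv2.resize(a,None,fx=11,fy=10,interpolation=cv2.INTER_CUBIC))
E
```

```text
t 14.6 pos mm [ 583.25 -206.83   41.79] head 2.61 zaxis [ 0.0619 -0.0038 -0.9981] F [ 0.47 -0.86 -1.42] T [-0.034  0.103  0.036] gap 22.22 q [-0.35  0.44 -0.33  0.74  0.02  1.18]
top wide [0.57143 0.0492  0.05556] 0.0007393491299580608 x at y=-.11 0.5775400170069184 at -.145 0.5792633325952123
scene wide [0.57178 0.05563 0.05336] 0.0008255438606645883 x at y=-.11 0.5787879995122308 at -.145 0.5807369901019412
```

View pics/top9c.png

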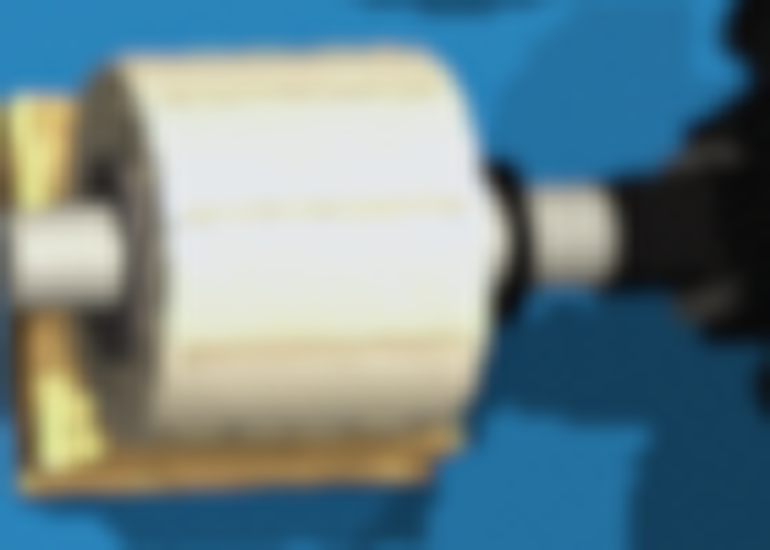

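View pics/scene9.png

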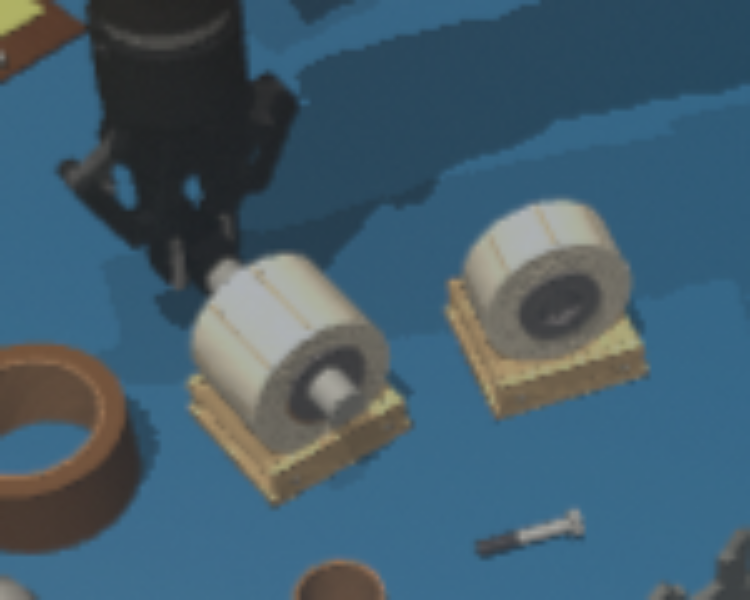

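```bash
cat > gap.py <<'E'
from h import *
import sys
tag=sys.argv[1]
W=cloud("scene",np.load(f"scene{tag}.npz")['d'])
a=.047; ax=np.array([-np.sin(a),np.cos(a),0]); ex=np.array([np.cos(a),np.sin(a),0])
c0=np.array([.5765,-.08,.0577]); D=W-c0; N=D@ax*1e3; U=D@ex*1e3; V=D[...,2]*1e3; R=np.hypot(U,V)
tip=(R<10)&(N>8)&(N<45)
print('tip pts',tip.sum(),np.sort(N[tip])[-40:].round(1))
fl=(R>15)&(R<20)&(abs(N)<8); print('flange',fl.sum(),N[fl].mean(),np.median(N[fl]))
E
python3 gap.py 9
```

```text
tip pts 32 [10.  12.1 16.2 18.5 18.9 19.2 19.2 19.3 19.6 19.6 19.7 19.7 19.8 19.8
 19.8 19.8 20.  20.  20.1 20.1 20.2 20.2 20.3 20.3 20.3 20.4 20.4 20.5
 20.7 20.8 21.  21.1]
flange 43 0.6643096867983206 0.7073712186895725
```

carry_out([
  [[0.02, 0.25, 0.04, 0, 1], [-0.02, 0.3, -0.01, 0, 1], [-0.02, 0.2, -0.02, 0, 1]],
])

```text
t: 15.3
position: [0.5831, -0.2002, 0.0419]
orientation: [0.999, 0.022, 0.031, 0.003]
contact_force: [-0.3, -0.1, -1.7]
finger_gap: 0.0227
```

```bash
python3 look.py 10 | grep -v "slopes"; python3 gap.py 10; python3 - <<'E'
import cv2,numpy as np
a=np.load('top10.npz')['p'][170:225,420:490,::-1].astype(np.uint8); cv2.imwrite('pics/top10c.png',cv2.resize(a,None,fx=11,fy=10,interpolation=cv2.INTER_CUBIC))
E
```

```text
t 15.3 pos mm [ 583.1  -200.17   41.89] head 2.53 zaxis [ 0.0621 -0.0042 -0.9981] F [-0.3  -0.13 -1.68] T [-0.066  0.056  0.023] gap 22.67 q [-0.34  0.43 -0.34  0.74  0.02  1.19]
top wide [0.57249 0.04168 0.0556 ] 0.0006965487367132626 x at y=-.11 0.5775720804192842 at -.145 0.57903173173951
scene wide [0.57327 0.04581 0.05334] 0.0008369514900702749 x at y=-.11 0.5789197009925328 at -.145 0.5805242015001935
tip pts 31 [12.3 13.7 17.9 21.4 22.7 24.6 26.3 26.6 26.6 26.8 26.8 26.8 26.9 27.1
 27.1 27.1 27.2 27.2 27.2 27.3 27.3 27.4 27.6 27.6 27.7 27.8 27.8 27.8
 28.  28.1 28.4]
flange 38 0.7618716645870702 0.8454246563217386
```

View pics/top10c.png

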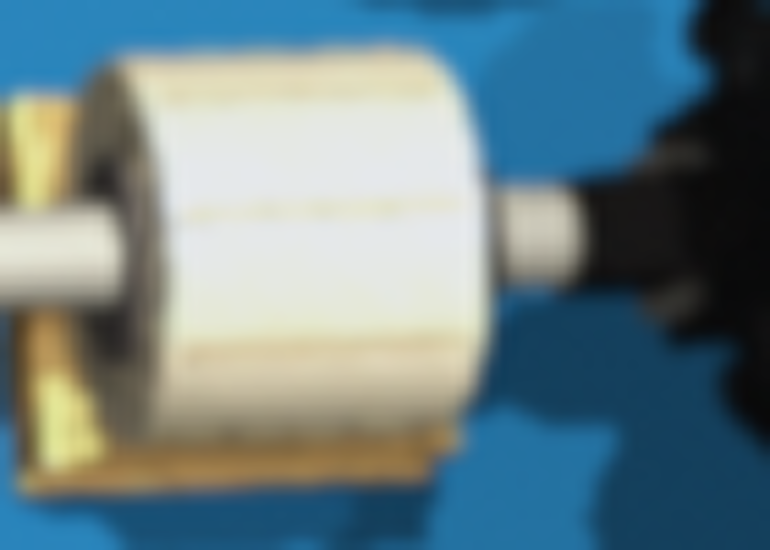

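carry_out([
  [[0, 0.13, 0, 0, 1], [-0.02, 0.03, -0.02, 0, 1]],
])

```text
t: 15.9
position: [0.583, -0.199, 0.0418]
orientation: [0.999, 0.022, 0.031, 0.003]
contact_force: [-0.1, -0.7, -1.3]
finger_gap: 0.0224
```

```bash
python3 st.py
```

```text
t 15.9 pos mm [ 583.01 -198.98   41.79] head 2.51 zaxis [ 0.0623 -0.0044 -0.998 ] F [-0.11 -0.71 -1.34] T [-0.081  0.077 -0.015] gap 22.39 q [-0.34  0.43 -0.34  0.74  0.02  1.19]
```

carry_out([
  [[-0.02, 0, 0.2, 0, 1], [-0.02, 0, 0.3, 0, 1], [-0.02, 0, 0.5, 0, 1], [-0.02, 0, 0.7, 0, 1], [-0.02, 0, 1, 0, 1], [-0.02, 0, 1, 0, 1]],
], force=120)

```text
t: 16.5
position: [0.5789, -0.1984, 0.0788]
orientation: [0.999, 0.022, 0.028, 0.003]
contact_force: [0.3, -0.5, -4.3]
finger_gap: 0.0224
```

```bash
python3 st.py;  python3 - <<'E'
from h import *
for c in("scene","top"):
    p,d=viewer.read_camera(c)
    a=p[60:190,200:360] if c=="scene" else p[130:250,400:550]
    cv2.imwrite(f'pics/{c}11.png',cv2.resize(a[:,:,::-1],None,fx=4.5,fy=4.5))
E
```

```text
t 16.5 pos mm [ 578.91 -198.44   78.83] head 2.51 zaxis [ 0.0565 -0.0038 -0.9984] F [ 0.29 -0.53 -4.29] T [-0.331  0.116  0.036] gap 22.38 q [-0.34  0.39 -0.3   0.82  0.02  1.19]
```

View pics/top11.png

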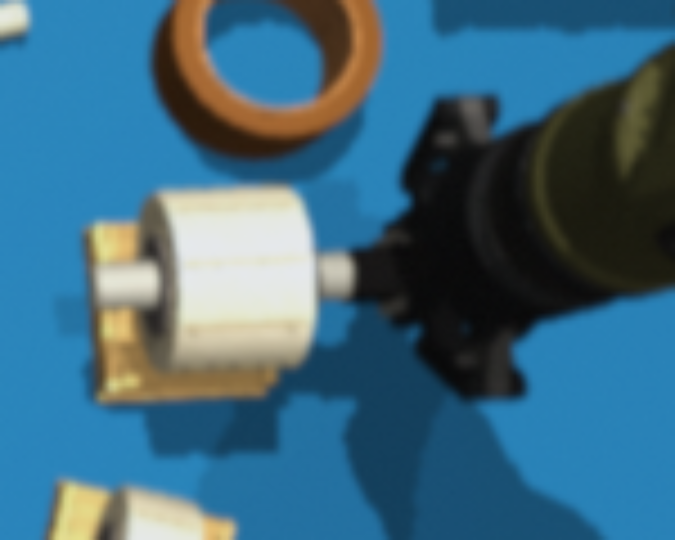

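View pics/scene11.png

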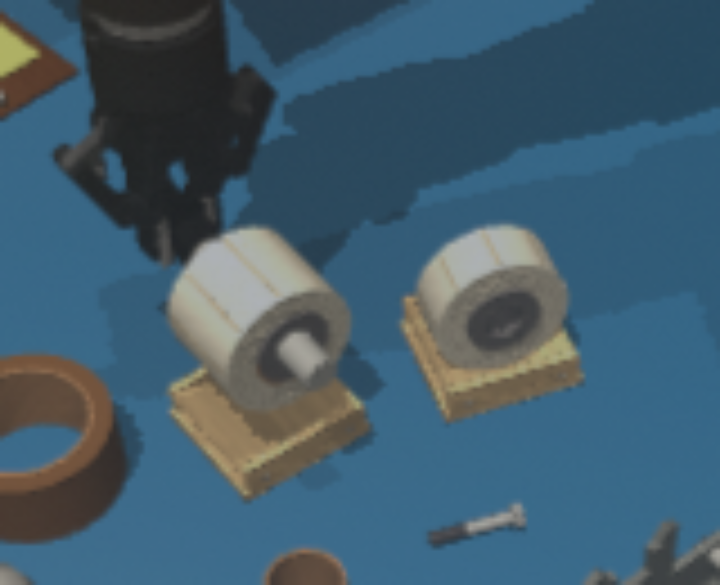

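carry_out([
  [[0, 0, 1.5, 0, 1], [0, 0, 2, 0, 1], [0, 0, 2, 0, 1], [0, 0.5, 1.5, 0, 1], [-0.3, 1, 0.5, 0, 1], [-0.5, 1.8, 0, 0, 1], [-0.7, 2.5, 0, 0.5, 1], [-0.8, 3, 0, 0.5, 1]],
])

```text
t: 17.4
position: [0.555, -0.1088, 0.1563]
orientation: [0.999, 0.028, 0.03, 0.003]
contact_force: [0.5, 0.9, -4.6]
finger_gap: 0.0223
```

```bash
python3 st.py
```

```text
t 17.4 pos mm [ 555.04 -108.84  156.3 ] head 3.25 zaxis [ 0.0591 -0.0044 -0.9982] F [ 0.54  0.95 -4.56] T [-0.259  0.035  0.058] gap 22.27 q [-0.2   0.24 -0.32  0.95  0.01  1.32]
```

carry_out([
  [[-0.8, 3, 0, 0.3, 1], [-0.8, 3, 0, 0.3, 1], [-0.8, 3, 0, 0.3, 1], [-0.8, 3, 0, 0.3, 1], [-0.7, 3, 0, 0.3, 1], [-0.6, 2.3, 0, 0.3, 1], [-0.4, 1.4, 0, 0, 1], [-0.2, 0.7, 0, 0, 1]],
])

```text
t: 18.2
position: [0.486, 0.1029, 0.1469]
orientation: [0.999, 0.049, 0.022, 0.0]
contact_force: [0.2, -0.2, -4.2]
finger_gap: 0.0221
```

```bash
python3 st.py
```

```text
t 18.2 pos mm [486.01 102.9  146.91] head 5.62 zaxis [ 0.0434  0.0015 -0.9991] F [ 0.24 -0.16 -4.15] T [-0.361  0.02  -0.034] gap 22.07 q [ 0.21  0.14 -0.47  0.92 -0.01  1.69]
```

carry_out([
  [[0.8, -0.2, 0, -0.5, 1], [0.6, -0.1, 0, 0, 1], [0, 0, 0, 0, 1]],
])

```text
t: 18.5
position: [0.4987, 0.1006, 0.1454]
orientation: [0.999, 0.046, 0.021, 0.001]
contact_force: [-0.3, -0.8, -4.0]
finger_gap: 0.0223
```

```bash
python3 - <<'E'
from st import *
from rod import rodfit
np.set_printoptions(precision=5,suppress=True)
s=st()
for c in("scene","top"):
    ds=[];ps=[]
    for i in range(3):
        p,d=viewer.read_camera(c); ds.append(d); ps.append(p.astype(float))
    d=np.median(ds,0);np.savez(f"{c}12.npz",p=np.mean(ps,0),d=d); W=cloud(c,d)
    # protruding rod beyond roll: t 120..145
    x,ym,n,e,sd,tm=rodfit(W,s['position'],None,head=5.1,axlo=.119,axhi=.145); print(c,n,e,'x,z at ym',x[:2],'tip t',tm)
    o=s['position']+[0,0,.019]; a=np.radians(5.1); ax=np.array([-np.sin(a),np.cos(a),0]); D=W-o; t=D@ax; L=np.linalg.norm(D-t[...,None]*ax,axis=-1)
    P=W[(t>.119)&(t<.144)&(L<.02)]; print(' protruding mean',P.mean(0),'max z',np.percentile(P[:,2],95))
    # roll top pts
    R=(t>.06)&(t<.112)&(L<.06)&(W[...,2]>o[2]); Q=W[R]
    h=np.array([np.percentile(Q[(abs((Q-o)@ax-tt)<.006)][:,2],97) for tt in(.065,.075,.085,.095,.105)]); print(' roll top z by t',h)
    q=W[(L>.02)&(L<.06)&(t>.03)&(t<.14)]; tt=(q-o)@ax; print(' roll t range',np.percentile(tt,[1,99]))
    a=p[110:260,270:440] if c=="scene" else p[160:300,260:420]
    cv2.imwrite(f'pics/{c}12.png',cv2.resize(a[:,:,::-1],None,fx=4,fy=4))
E
```

```text
t 18.5 pos mm [498.68 100.6  145.44] head 5.23 zaxis [ 0.0413  0.0002 -0.9991] F [-0.29 -0.81 -4.02] T [-0.362  0.026  0.073] gap 22.34 q [ 0.2   0.16 -0.44  0.92 -0.01  1.68]
scene 112 0.0021720545445749915 x,z at ym [0.49082 0.16263] tip t 0.1483296904810179
 protruding mean [0.49027 0.22876 0.16878] max z 0.17756409366993767
 roll top z by t [0.19892 0.19893 0.19857 0.1987  0.1983 ]
 roll t range [0.05785 0.11924]
top 135 0.0007429755599494562 x,z at ym [0.48686 0.16376] tip t 0.14641330853833717
 protruding mean [0.48295 0.23105 0.17178] max z 0.17483368991148868
 roll top z by t [0.20082 0.20074 0.20086 0.20058 0.20051]
 roll t range [0.05424 0.11537]
```

View pics/top12.png

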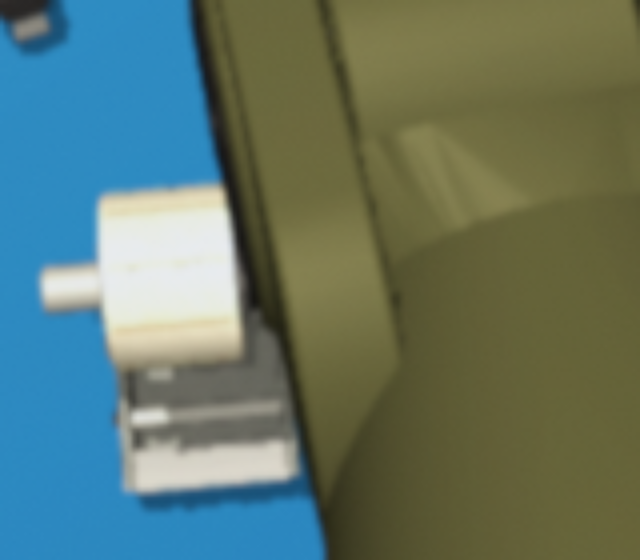

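View pics/scene12.png

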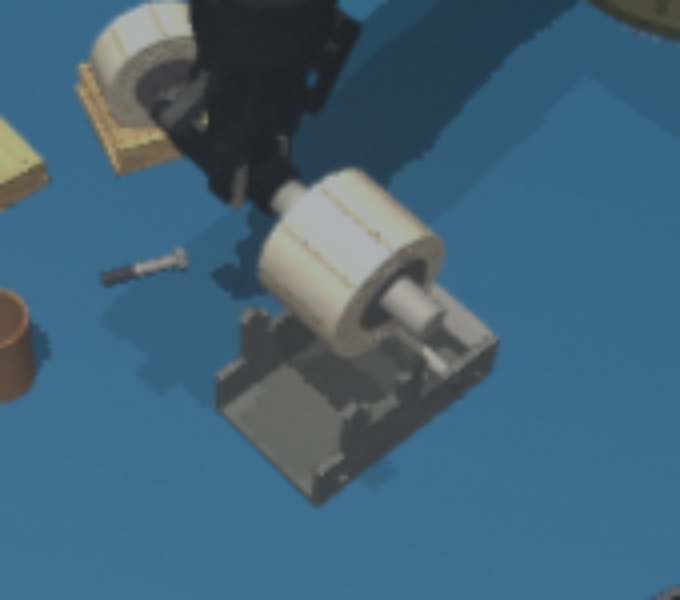

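carry_out([
  [[0.25, -0.15, -0.5, -0.2, 1], [0, 0, -1, 0, 1], [-0.05, 0, -1, 0, 1], [-0.05, 0, -0.3, 0, 1], [0, 0, 0, 0, 1]],
])

```text
t: 19.3
position: [0.4989, 0.0984, 0.1145]
orientation: [0.999, 0.043, 0.02, 0.001]
contact_force: [-1.0, 0.2, -4.5]
finger_gap: 0.0224
```

```bash
python3 st.py
```

```text
t 19.3 pos mm [498.86  98.41 114.54] head 4.97 zaxis [ 3.990e-02  1.000e-04 -9.992e-01] F [-0.95  0.23 -4.47] T [-0.28   0.02   0.042] gap 22.39 q [ 0.2   0.19 -0.49  0.85 -0.01  1.68]
```

carry_out([
  [[0.3, 0.05, -0.3, 0, 1], [0, 0, 0, 0, 1]],
])

```text
t: 19.5
position: [0.5018, 0.099, 0.1111]
orientation: [0.999, 0.043, 0.02, 0.001]
contact_force: [0.5, -0.6, -3.7]
finger_gap: 0.0224
```

```bash
cat > seat.py <<'E'
from st import *
import sys
tag=sys.argv[1]
np.set_printoptions(precision=5,suppress=True)
s=st()
al=.09; ax=np.array([-np.sin(al),np.cos(al),0]); n=np.array([np.cos(al),np.sin(al),0])
for c in("scene","top"):
    ds=[];ps=[]
    for i in range(3):
        p,d=viewer.read_camera(c); ds.append(d); ps.append(p.astype(float))
    d=np.median(ds,0);np.savez(f"{c}{tag}.npz",p=np.mean(ps,0),d=d); W=cloud(c,d)
    o=s['position']+[0,0,.019]; D=W-o; L=np.linalg.norm(D-(D@ax)[...,None]*ax,axis=-1); t=W@ax; td=D@ax
    m=(L<.016)&(td>.12)&(td<.16); tt=np.sort(t[m]); P=W[m]; 
    from scipy.optimize import least_squares
    Q=P[(P@ax)<np.percentile(tt,98)-.004]
    # fit lateral & z of cylinder with fixed direction ax
    r=least_squares(lambda q:np.hypot(Q@n-q[0],Q[:,2]-q[1])-.011,[o@n,o[2]],loss='soft_l1',f_scale=.001)
    print(c,'tip t pct',np.percentile(tt,[95,98,100]),len(Q),'lat',r.x,'lat tcp',o@n)
    a=p[110:260,270:440] if c=="scene" else p[160:300,260:420]
    cv2.imwrite(f'pics/{c}{tag}.png',cv2.resize(a[:,:,::-1],None,fx=4,fy=4))
    z0=np.load(f"{c}2.npz")['d']; W0=cloud(c,z0); m0=np.load(f"m_{c}_spindle_0.npy"); P0=W0[m0]; t0=P0@ax; m1=(P0[:,2]>.056)&(t0>.165); 
    Q0=P0[m1&(t0<np.percentile(t0[m1],98)-.004)]
    r=least_squares(lambda q:np.hypot(Q0@n-q[0],Q0[:,2]-q[1])-.011,[.506,.066],loss='soft_l1',f_scale=.001)
    print('   initial tip',np.percentile(t0[m1],[95,98,100]),'lat,z',r.x)
E
python3 seat.py 13
```

```text
t 19.5 pos mm [501.83  99.   111.08] head 4.98 zaxis [ 0.0394 -0.     -0.9992] F [ 0.46 -0.56 -3.68] T [-0.351  0.079  0.009] gap 22.42 q [ 0.2   0.2  -0.48  0.85 -0.01  1.68]
scene tip t pct [0.20119 0.20139 0.20207] 104 lat [0.5085  0.12701] lat tcp 0.508693525458233
   initial tip [0.19923 0.19943 0.19974] lat,z [0.50745 0.06425]
top tip t pct [0.19795 0.19833 0.19948] 121 lat [0.50722 0.12938] lat tcp 0.508693525458233
   initial tip [0.19536 0.19585 0.19758] lat,z [0.50619 0.06606]
```

View pics/scene13.png

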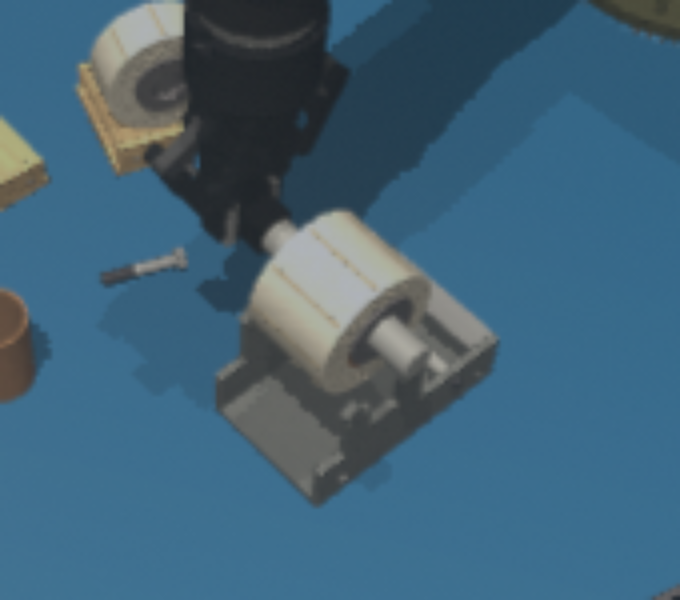

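View pics/top13.png

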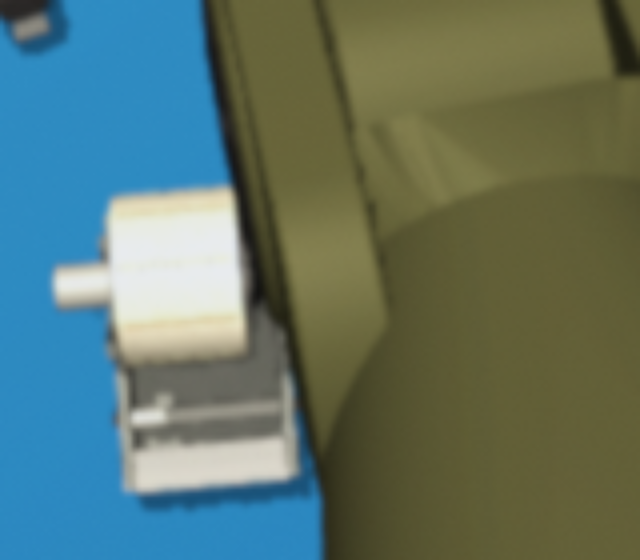

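carry_out([
  [[-0.05, 0, -0.7, 0.2, 1], [-0.05, 0, -1, 0, 1], [-0.05, 0, -0.8, 0, 1], [-0.05, 0, -0.3, 0, 1], [0, 0, 0, 0, 1]],
])

```text
t: 20.3
position: [0.4991, 0.0989, 0.0808]
orientation: [0.999, 0.045, 0.02, 0.001]
contact_force: [-0.1, -0.5, -4.5]
finger_gap: 0.0221
```

```bash
python3 seat.py 14
```

```text
t 20.3 pos mm [499.08  98.86  80.83] head 5.2 zaxis [ 0.0395  0.0001 -0.9992] F [-0.08 -0.47 -4.54] T [-0.317  0.085 -0.04 ] gap 22.14 q [ 0.2   0.23 -0.53  0.78 -0.01  1.68]
scene tip t pct [0.20151 0.20176 0.20195] 99 lat [0.50519 0.09691] lat tcp 0.5059447913729158
   initial tip [0.19923 0.19943 0.19974] lat,z [0.50745 0.06425]
top tip t pct [0.19835 0.19994 0.20025] 119 lat [0.50499 0.09942] lat tcp 0.5059447913729158
   initial tip [0.19536 0.19585 0.19758] lat,z [0.50619 0.06606]
```

View pics/scene14.png

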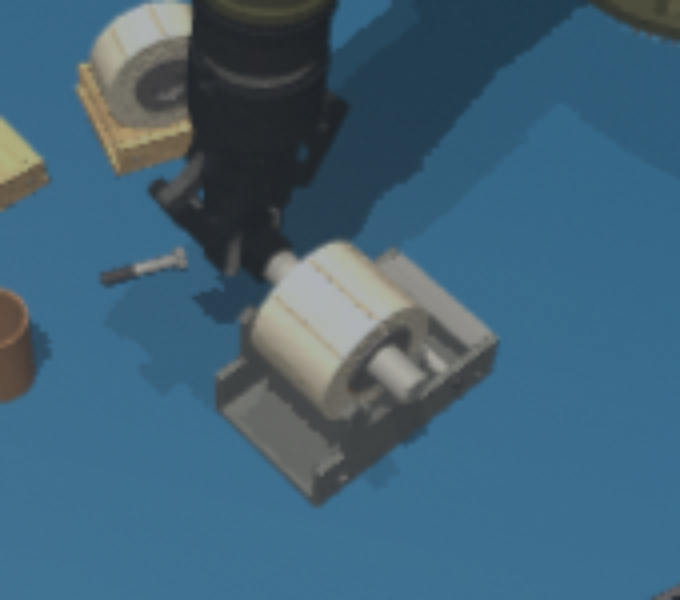

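carry_out([
  [[0.2, 0, -0.5, 0, 1], [0, 0, -0.6, 0, 1], [0, 0, -0.6, 0, 1], [0, 0, -0.3, 0, 1], [0, 0, 0, 0, 1]],
])

```text
t: 21.1
position: [0.5029, 0.0992, 0.0607]
orientation: [0.999, 0.045, 0.021, 0.001]
contact_force: [0.5, 0.2, -3.5]
finger_gap: 0.0223
```

```bash
python3 seat.py 15
```

```text
t 21.1 pos mm [502.94  99.17  60.75] head 5.19 zaxis [ 0.0429  0.0008 -0.9991] F [ 0.47  0.16 -3.5 ] T [-0.356  0.058 -0.035] gap 22.26 q [ 0.2   0.26 -0.55  0.73 -0.01  1.68]
scene tip t pct [0.20142 0.20149 0.20172] 106 lat [0.50933 0.07648] lat tcp 0.5098222849025593
   initial tip [0.19923 0.19943 0.19974] lat,z [0.50745 0.06425]
top tip t pct [0.19804 0.19875 0.19989] 118 lat [0.50867 0.07918] lat tcp 0.5098222849025593
   initial tip [0.19536 0.19585 0.19758] lat,z [0.50619 0.06606]
```

carry_out([
  [[-0.2, 0, 0, 0, 1], [-0.03, 0, -0.3, 0, 1], [-0.03, 0, -0.4, 0, 1], [-0.02, 0, -0.2, 0, 1]],
])

```text
t: 21.8
position: [0.5014, 0.0995, 0.0529]
orientation: [0.999, 0.045, 0.023, 0.0]
contact_force: [-0.6, -0.4, -4.1]
finger_gap: 0.0219
```

```bash
python3 st.py
```

```text
t 21.8 pos mm [501.35  99.5   52.94] head 5.19 zaxis [ 0.0463  0.0015 -0.9989] F [-0.64 -0.45 -4.11] T [-0.317  0.039 -0.053] gap 21.88 q [ 0.2   0.26 -0.56  0.7  -0.01  1.68]
```

carry_out([
  [[-0.04, 0, -0.3, 0, 1], [-0.03, 0, -0.2, 0, 1], [0, 0, -0.1, 0, 1]],
])

```text
t: 22.1
position: [0.5008, 0.0994, 0.0467]
orientation: [0.999, 0.045, 0.023, 0.0]
contact_force: [-4.1, -3.7, 10.7]
finger_gap: 0.0223
```

```bash
python3 seat.py 16
```

```text
t 22.1 pos mm [500.77  99.4   46.68] head 5.18 zaxis [ 0.0465  0.0015 -0.9989] F [-4.12 -3.73 10.7 ] T [-0.133  0.821  0.095] gap 22.34 q [ 0.2   0.27 -0.57  0.69 -0.01  1.68]
scene tip t pct [0.20177 0.20213 0.20269] 101 lat [0.50666 0.06389] lat tcp 0.507682221109637
   initial tip [0.19923 0.19943 0.19974] lat,z [0.50745 0.06425]
top tip t pct [0.19849 0.19989 0.20038] 117 lat [0.50549 0.06603] lat tcp 0.507682221109637
   initial tip [0.19536 0.19585 0.19758] lat,z [0.50619 0.06606]
```

View pics/scene16.png

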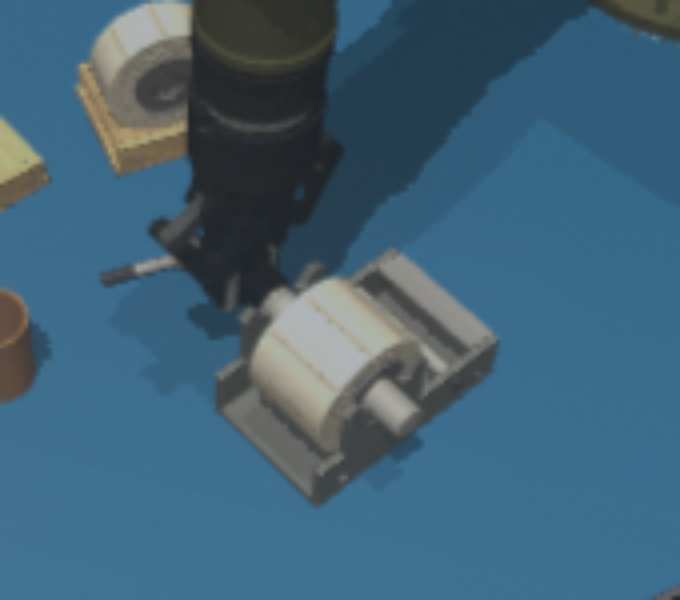

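carry_out([
  [[-0.02, 0, 0.02, 0, 1], [0, 0, 0, 0, 1]],
], force=40)

```text
t: 22.6
position: [0.5008, 0.0994, 0.0472]
orientation: [0.999, 0.045, 0.024, 0.0]
contact_force: [-1.4, -1.9, 0.3]
finger_gap: 0.0221
```

```bash
python3 st.py
```

```text
t 22.6 pos mm [500.82  99.43  47.17] head 5.19 zaxis [ 0.0472  0.0017 -0.9989] F [-1.36 -1.94  0.28] T [-0.128  0.372  0.185] gap 22.12 q [ 0.2   0.27 -0.57  0.69 -0.01  1.68]
```

Forces are near the balance (supported by notches). Open.

carry_out([
  [[0, 0, -0.02, 0, 0.6], [0, 0, -0.02, 0, 0.4], [0, 0, -0.02, 0, 0.2], [0, 0, -0.02, 0, 0], [0, 0, 0, 0, 0], [0, 0, 0, 0, 0]],
], force=20)

```text
t: 23.2
position: [0.5024, 0.1006, 0.0464]
orientation: [0.999, 0.045, 0.025, -0.001]
contact_force: [-0.7, 1.1, 0.7]
finger_gap: 0.0853
```

```bash
python3 seat.py 17
```

```text
t 23.2 pos mm [502.41 100.62  46.38] head 5.2 zaxis [ 0.0496  0.0037 -0.9988] F [-0.71  1.09  0.66] T [-0.021  0.069  0.004] gap 85.26 q [ 0.2   0.27 -0.57  0.68 -0.01  1.68]
scene tip t pct [0.20175 0.20198 0.20259] 95 lat [0.50863 0.06392] lat tcp 0.5094214588809653
   initial tip [0.19923 0.19943 0.19974] lat,z [0.50745 0.06425]
top tip t pct [0.19848 0.1998  0.19999] 109 lat [0.50771 0.06625] lat tcp 0.5094214588809653
   initial tip [0.19536 0.19585 0.19758] lat,z [0.50619 0.06606]
```

View pics/scene17.png

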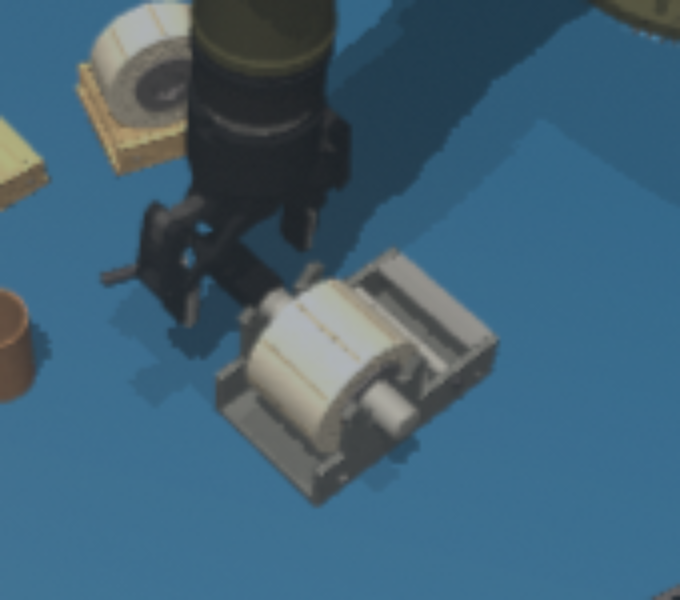

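carry_out([
  [[0, -0.05, 0.5, 0, 0], [0, -0.05, 1, 0, 0], [0, -0.05, 2, 0, 0], [0, -0.3, 3, 0, 0], [0, -0.5, 3, 0, 0], [0, -1, 3, 0, 0], [0, -2, 3, 0, 0], [0, -3, 2, 0, 0]],
])

```text
t: 24.3
position: [0.4988, 0.0309, 0.2301]
orientation: [0.999, 0.048, 0.023, -0.001]
contact_force: [0.7, 0.8, 0.3]
finger_gap: 0.0857
```

carry_out([
  [[0, -4.5, 1, 0, 0], [0, -5, 0, 0, 0], [0, -5, 0, 0, 0], [0, -5, 0, 0, 0], [0, -5, 0, 0, 0], [0, -2, 0, 0, 0], [0, 0, 0, 0, 0]],
])

```text
t: 25.0
position: [0.5002, -0.2427, 0.2538]
orientation: [0.998, 0.048, 0.032, 0.002]
contact_force: [-1.3, 0.6, -0.5]
finger_gap: 0.0855
```

```bash
python3 - <<'E'
from st import *
st()
np.set_printoptions(precision=4,suppress=True)
al=.09; ax=np.array([-np.sin(al),np.cos(al),0]); n=np.array([np.cos(al),np.sin(al),0])
from fit import cyl
for c in("scene","top"):
    p,d=viewer.read_camera(c); W=cloud(c,d)
    a=p[90:260,230:430] if c=="scene" else p[150:300,260:460]
    cv2.imwrite(f'pics/{c}18.png',cv2.resize(a[:,:,::-1],None,fx=3.6,fy=3.6))
    t=W@ax; l=W@n
    m=(abs(l-.507)<.014)&(W[...,2]>.055)&(W[...,2]<.09)
    g=m&(t<.08)&(t>.02); r=m&(t>.175)&(t<.21)
    print(c,'grip top z',np.percentile(W[g][:,2],[50,90]),'grip lat',l[g].mean(),'butt t',t[g].min(),'tip z top',np.percentile(W[r][:,2],[50,95]),'lat',l[r].mean(),'tip t',np.percentile(t[r],98))
    R=(W[...,2]>.085)&(W[...,2]<.115)&(t>.08)&(t<.18)&(abs(l-.507)<.04); Q=W[R]; q=Q@ax
    print('  roll t',np.percentile(q,[1,99]),'top z',np.percentile(Q[:,2],97),[np.percentile(Q[abs(q-b)<.006][:,2],95) for b in(.115,.13,.145,.155)])
    for nm in("narrow_roll","empty_core","bolt","packing_tape"):
        rr=nets.masks_of(c,nm)
        if rr: P=W[rr[0]['mask']]; print('  ',nm,round(rr[0]['score'],2),np.nanpercentile(P,2,axis=0),np.nanpercentile(P,98,axis=0))
E
```

```text
t 25.0 pos mm [ 500.18 -242.7   253.76] head 5.48 zaxis [ 0.064  -0.0011 -0.9979] F [-1.3   0.57 -0.48] T [0.022 0.086 0.046] gap 85.48 q [-0.47  0.17 -0.18  1.16  0.03  1.01]
scene grip top z [0.0752 0.078 ] grip lat 0.511812672421389 butt t 0.02650410360575259 tip z top [0.0726 0.0767] lat 0.5104526911428187 tip t 0.2021054380937901
  roll t [0.1113 0.1725] top z 0.10167695596908977 [np.float64(0.10110590527967597), np.float64(0.10141084888686801), np.float64(0.10062687061397918), np.float64(0.10114863170152835)]
   narrow_roll 0.94 [ 0.4047 -0.1079 -0.0007] [ 0.4816 -0.0513  0.0961]
   empty_core 0.78 [0.6227 0.0173 0.0044] [0.6642 0.0624 0.0605]
   bolt 0.73 [0.3949 0.1319 0.0006] [0.545  0.2317 0.0811]
   packing_tape 0.84 [ 0.6634 -0.2071 -0.0029] [ 0.7612 -0.1075  0.0485]
top grip top z [0.0774 0.0798] grip lat 0.5070259268072258 butt t 0.024392923002239875 tip z top [0.0751 0.0788] lat 0.5067739922722854 tip t 0.19973778407026171
  roll t [0.0927 0.1718] top z 0.10386344652330082 [np.float64(0.10325928011983296), np.float64(0.10333244450395876), np.float64(0.10330525717204829), np.float64(0.10298019438404528)]
   narrow_roll 0.75 [ 0.3993 -0.0972  0.0332] [ 0.4768 -0.0536  0.0987]
   empty_core 0.69 [ 0.6184  0.0172 -0.0003] [0.6613 0.0596 0.0616]
   bolt 0.7 [0.6521 0.2692 0.0057] [0.7168 0.3114 0.0687]
   packing_tape 0.68 [ 0.6582 -0.2082  0.0002] [ 0.7608 -0.11    0.0512]
```

View pics/scene18.png

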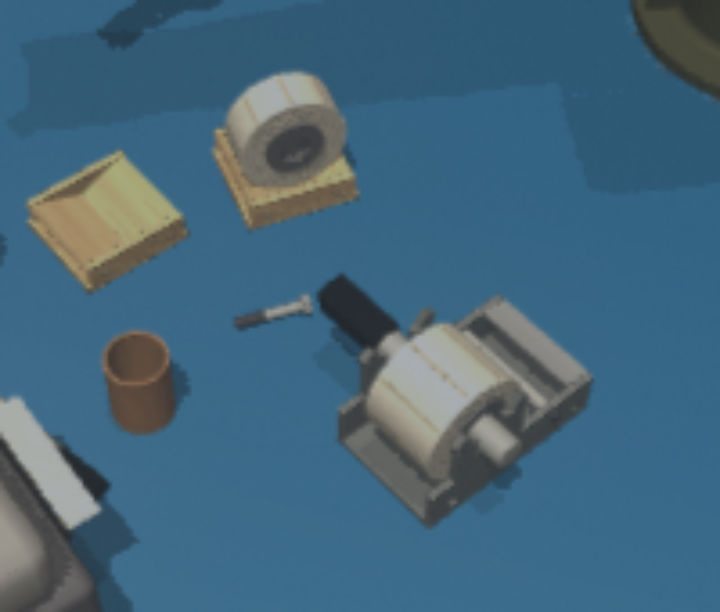

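View pics/top18.png

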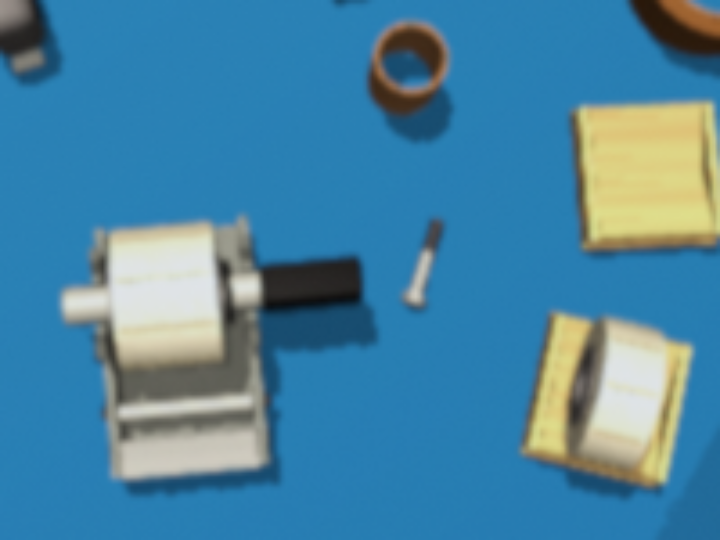

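```bash
python3 -c "
from station import close_job
print(close_job())"
```

```text
the job is handed in; nothing more can be done
None
```

The wide roll is on the dispenser and the job is handed in at about 25 s of the 51 s allowed; no verdict was reported.

- **How it went:** I took the spindle out by its grip and fed its rod through the off-centre adapter from the −y side. I felt no more than about 1 N of sideways force at the readings. I stopped with the roll about 2.4 mm from the collar by calculation. The gripper and arm stayed clear of the roll in every picture. I then carried it over, laid it back with the grip on the −y side, let go and backed away.
- **Seating:** The rod reads 66 mm above the bench, the same as at the start. The grip and tip heights agree with it lying level in both notches. It sits about 2.3 mm further toward +y than before, which is within the stated end play. The roll hangs freely between the cheeks.
- **Force:** The highest I read was about 12 N, as the rod touched the notch floors.
- **Bystanders:** The last pictures and measurements show the narrow roll, empty core and packing tape where they were. The network picked the wrong thing for the bolt, so I checked it only by eye; it looks unmoved. I did not check the marker, tape measure or cutter again.
- **Disagreements:** The scene camera reads about 2 mm lower than the top camera throughout, so I compared positions only within one camera. The gripper also tilted slightly during the moves, by about 3.5°, mostly about the spindle's own axis.

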